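Close up the packed bail-arm crate and stack the next crate on it

ROBOT

A 6-joint arm with a two-finger parallel gripper is mounted at the origin on a cart in front of the work surface, level with it; the furniture and walls round the work are solid. World frame = base frame: x ahead of the robot, y to its left, z up, the work surface at z = 0. Lengths are in mm, angles in degrees, forces in N, time in s.
With the tool pointing down it reaches from about 350 to 850 mm from the base axis. Payload 8.1 kg.
Tool frame: the origin (TCP) lies midway between the tips of the shut fingers; the grasp point (between the pads) lies 19 mm behind it (grip_point_offset is the distance from the TCP to the grasp point, in mm); x points along the fingers, z is the direction in which the jaws open and shut, and the axes are right-handed (so a half turn about x gives the same grasp; the last joint's range is limited). The gripper opens to 85 mm and grips with 20 to 120 N. Pads are 22 mm wide; open, the fingers measure 114 mm over their backs; the gripper's body (76 mm by 85 mm) begins 54 mm behind the grasp point. The pads swing forward as they close: fully open they stand 13 mm farther back than shut.
Start: joints at [-71.929, 7.471, 85.268, -0, 87.261, -4.893], TCP at [234.113, -552.446, 231.292] pointing down, gripper open.
Joint ranges: [-169.43, 169.43], [-51.17, 129.36], [1.28, 143.12], [-76.62, 256.62], [0, 156.53], [-152.29, 152.29]. Speed limits (degrees/s): [136.94, 136.94, 159.86, 180, 180, 180].

INTERFACE

Orientations are given as [roll, pitch, yaw] about the fixed x, y, z axes, in that order (R = Rz(yaw) Ry(pitch) Rx(roll)).
In Python, from bench import sense, snapshot, hand_in, grip_point_offset gives the robot as it stands.
- The arm moves only by the tool carry_out, never from a script. Its argument "rows" is one flat list of numbers, 7 for each row, row after row: the turn, a rotation vector about the tool's x, y, z in units of 8 degrees (1.0 is 8 degrees), then the shift along the tool's x, y, z in units of 25 mm (1.0 is 25 mm), then the gripper command: -1 is fully open, 1 is shut, values between are in proportion. A call has 1 to 5 rows; each row is the pose to reach, as a shift and turn from the pose commanded when the call began, along the tool's axes at that moment; what a row does not reach only later rows make up. A row lasts 1/10 s, in which the tool goes at most 50 mm and 8.59 degrees, less where a joint would pass 70% of its speed; a pose out of reach is approached as far as the arm can. A call with a gripper value outside its range is refused whole. The fingers move at their own pace and stop on an object; "force" is the grip in N (left out, the last holds). Time passes only in rows, so rows that repeat a pose let the fingers close. It gives the time, the measured TCP pose, the force and the opening at its end, in the units of the state.
- sense(): the state, without advancing time (a new reading comes with each control period).
- snapshot(name): name is "side" or "top"; returns a dict with "color" (400x640x3 uint8, red, green, blue), "fx", "fy", "cx", "cy" (pixels), "rvec" (rotation vector, rad) and "tvec" (3), from world to camera coordinates, as OpenCV has them. Camera axes: x right, y down, z forward; pixel columns grow to the right and rows downward; lengths in mm; the calibration is good to about 2 mm. A picture is of the moment at which its call begins. There is no depth.
- hand_in(): hands the job in, once; it reports no verdict.
The state is a dict: "time": time; "joint_pos": joint angles; "qd": joint speeds; "joint_efforts": joint torques, N m; "tool_pos": TCP position; "tcp_rot": TCP orientation; "ft_force": force on the tool from outside, world axes, zero at the start; "wrist_torque": the same for the moment, N m; "finger_gap": finger opening in mm.
Only numpy, scipy, OpenCV 4.12 (cv2) and the standard library are available. Lean on these libraries where they do the work, as an engineer would, in place of code of your own. Each camera call takes 0.05 s, during which the arm holds its last target.

TASK

Finish the packed blue crate: stand the last loose seedling upright in the one empty cell in the middle of its plug tray, then swing both of its steel bail arms from outside up and over until they drop in across the top. Finally lift the empty crate off the sloping stand and set it gently, level and square, on the two bails so that they lie in the channels under its floor; it must never go down onto the seedlings, and the tools and supplies lying about stay where they are.

Things in the scene. Friction and masses are not known exactly. Their poses are not given: they have to be found in the camera images.
- packed_crate: Blue lattice crate fixed on the table between steel corner stops, a black plug tray with 8 seedlings in it. Origin: centre of its underside, table height; z up, y along its long side (+y = left end seen from the robot), x across it, away from the robot. Rim 170 (x) x 230 (y) mm outside, 12 mm wide, 105 mm high; walls taper to 140 x 200 mm at the floor. Leaves end just below the rim.
- empty_cell (a point): Centre of the empty cell's floor, in the middle of the 3 x 3 plug tray, 12 mm above the table; axes as packed_crate. The cell is 40 (x) x 58 (y) mm inside, its walls 2 mm thick, 17 mm high. Around it stand seedlings with 39 mm high root balls: the nearest are 25 mm from the cell's centre along x and 42 mm along y.
- last_seedling: The one loose seedling, on the table in front of the packed crate, to the right: a brown root ball 24 mm square, 39 mm high, with stem and leaves up to 92 mm (leaves cannot be gripped and do not obstruct). Origin: underside of the root ball, whose middle is 2 mm along the seedling's +x; z up. 18 g.
- bail_left (a joint): Bail at packed_crate's +y end: U of 8 mm steel bar, 46 mm legs, cross-bar 185 mm long parallel to x. Radians: 0 = out, hanging 15 deg below level, 32 mm free between cross-bar and end wall; 1.83 = straight up (balance point); 3.27 = in, cross-bar in the rim notches across the opening at rim height, 61.4 mm from the crate's middle. Turns freely: before 1.83 it falls out, past it it falls in. 50 g.
- bail_right (a joint): The same kind of bail at packed_crate's -y end, same values (0 out, 1.83 straight up, 3.27 fully in).
- bail_left_bar (a point): Middle of the left bail's cross-bar, on its axis; moves with the bail (out: 151 mm from the crate's middle, 87 mm above the table).
- bail_right_bar (a point): Middle of the right bail's cross-bar, on its axis; moves with the bail.
- hinge_left (a point): Hinge axis of the left bail at mid-width: 107 mm from the crate's middle along y, 99 mm above the table; the axis runs along packed_crate's x.
- hinge_right (a point): Hinge axis of the right bail at mid-width, likewise at -y; the axis runs along packed_crate's x.
- empty_crate: Second crate, same shape, empty, loose, 0.32 kg, on the stand, opening leaning 30 deg towards the robot; its own bails hang out 151 mm from its middle and stay so. Origin: centre of its feet; z through its opening, y along its long side, x away from the robot. Below its floor, 61.4 mm each side of the middle, run channels along x, 20 mm wide, 8 mm deep. Stacked: origin 101 mm above packed_crate's.
- near_grip (a point): On empty_crate: top of the rim at the middle of the hand grip nearest the robot, 79 mm along -x and 105 mm along z from the crate's origin; axes as empty_crate. The grip is 12 mm thick (crate's x), 70 mm wide, 37 mm deep, faces parallel to the crate's z. (Stacked, the channels have 6 mm play along y; the ribs beside them drop between the lower rims with 7 mm play along x.)
- crate_stand: Grey sloping stand fixed on the table, 160 x 220 mm: deck tilted 30 deg, low edge towards the robot, with a 22 mm lip along the low edge and 14 mm guides at the sides. Origin: under its middle, table height; x away from the robot; the deck's middle is 75 mm above it.
- seed_tin: Bystander: the small round seed tin with the green lid, 59 mm across, 34 mm high.
- snips: Bystander: the red-handled garden snips lying flat, 166 mm long.
- dibber: Bystander: the wooden dibber lying near the front edge, 151 mm long.
- carton_orange: Bystander: the small orange carton standing at the back, 31 x 44 x 88 mm.

How it is judged:
By the outcome, as a careful person would: the job done as asked, in the order asked, and still so for the second after the job is handed in, with the robot touching nothing.
It also fails if it takes over 72 s, if anything falls off the work surface, if the arm or the gripper's body presses on something with over 40 N, if the wrist force passes 120 N, or if a joint passes its speed limit or range.

## Working session

There is one attempt and no reset: what is moved stays moved. The work goes in short steps, Python scripts to look and compute and a tool call to move; the robot and the scene stay as the last step left them, time stands still between calls to the robot, and variables do not carry over. Pictures are saved under pics/ and viewed, and the job is handed in when it is done.

Besides the shell and the picture viewer there is one more tool, called after "Call:" in YAML: its name, and indented under it one key for each argument. carry_out: Moves the arm, as the interface text tells. Its arguments: {"type":"object","properties":{"rows":{"type":"array","items":{"type":"number"}},"force":{"type":"number"}},"required":["rows"]}

```bash
mkdir -p pics; ls; python3 - <<'E'
from bench import sense, snapshot, grip_point_offset
import cv2
print(sense(), grip_point_offset)
for n in ("side","top"):
    s=snapshot(n); cv2.imwrite(f"pics/{n}0.png",s["color"][:,:,::-1])
    print({k:v for k,v in s.items() if k!="color"})
    import pickle; pickle.dump(s,open(f"pics/{n}0.pkl","wb"))
E
```

```text
pics
{'time': 0.0, 'joint_pos': array([-7.19290579e+01,  7.51571208e+00,  8.53315926e+01, -9.97926143e-06,
        8.72603478e+01, -4.89452230e+00]), 'qd': array([ 0.04018279,  0.02439024, -0.01854589,  0.02058547, -0.05787404,
        0.07500513]), 'joint_efforts': array([-1.39871754e-03, -5.69410694e+01, -5.00548911e+01, -3.00549673e-04,
        1.43819008e-02, -8.81414365e-06]), 'tool_pos': array([ 233.937664  , -551.90668437,  230.21595696]), 'tcp_rot': array([175.1107824 ,  89.89234751, 108.0762473 ]), 'ft_force': array([0.45840872, 0.02943053, 0.43902377]), 'wrist_torque': array([-0.017242  ,  0.03897839, -0.02259329]), 'finger_gap': 85.57888566488018} 18.700000000000003
{'fx': 386.82401830541716, 'fy': 386.82401830541716, 'cx': 324.8709801736525, 'cy': 188.02312734438823, 'rvec': array([ 2.0941972 , -0.11442587,  0.0645707 ]), 'tvec': array([-542.45428151,  101.83126116, 1162.86542149])}
{'fx': 429.38572612394495, 'fy': 429.38572612394495, 'cx': 315.3922357879462, 'cy': 197.2558470510419, 'rvec': array([ 2.16572462, -2.16168585,  0.13792273]), 'tvec': array([ -39.99703048,  551.58254328, 1278.52607725])}
```

View pics/side0.png

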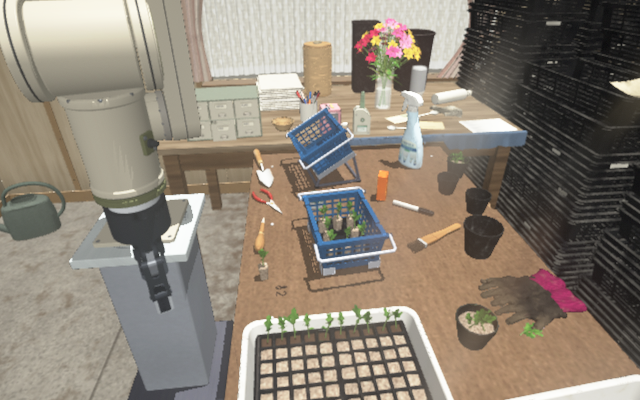

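View pics/top0.png

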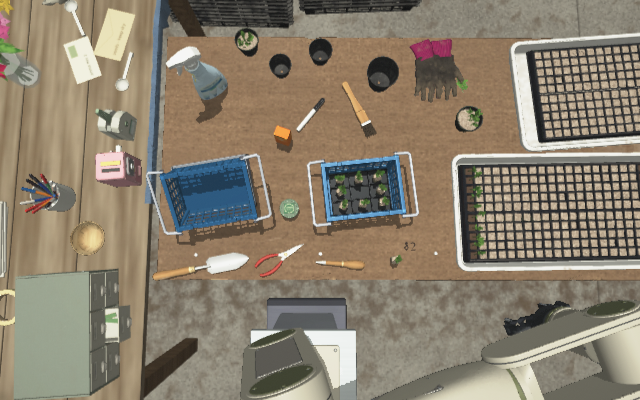

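```bash
cat > h.py <<'E'
import numpy as np, cv2, pickle
from scipy.spatial.transform import Rotation as Rn
def load(n): return pickle.load(open(f"pics/{n}.pkl","rb"))
def grab(n,name):
    from bench import snapshot
    s=snapshot(n); pickle.dump(s,open(f"pics/{name}.pkl","wb")); return s
def crop(s,x0,y0,x1,y1,f,out):
    im=s["color"][y0:y1,x0:x1,::-1]; im=cv2.resize(im,None,fx=f,fy=f,interpolation=cv2.INTER_CUBIC)
    for x in range((x0+9)//10*10,x1,10):
        cv2.line(im,(int((x-x0+.5)*f),0),(int((x-x0+.5)*f),4 if x%50 else 10),(0,255,255),1)
        if x%20==0: cv2.putText(im,str(x),(int((x-x0+.5)*f)-9,16),0,.33,(0,255,255),1)
    for y in range((y0+9)//10*10,y1,10):
        cv2.line(im,(0,int((y-y0+.5)*f)),(5,int((y-y0+.5)*f)),(0,255,255),1)
        if y%20==0: cv2.putText(im,str(y),(7,int((y-y0+.5)*f)+3),0,.33,(0,255,255),1)
    cv2.imwrite(out,im)
def P(s,X):
    K=np.array([[s["fx"],0,s["cx"]],[0,s["fy"],s["cy"]],[0,0,1.]])
    p,_=cv2.projectPoints(np.asarray(X,float).reshape(-1,3),s["rvec"],s["tvec"],K,None); return p[:,0]
def ray(s,uv):
    R=Rn.from_rotvec(s["rvec"]).as_matrix(); c=-R.T@s["tvec"]
    d=R.T@np.array([(uv[0]-s["cx"])/s["fx"],(uv[1]-s["cy"])/s["fy"],1]); return c,d/np.linalg.norm(d)
def atz(s,uv,z):
    c,d=ray(s,uv); return c+d*(z-c[2])/d[2]
def tri(s1,u1,s2,u2):
    c1,d1=ray(s1,u1);c2,d2=ray(s2,u2)
    A=np.stack([d1,-d2],1); t=np.linalg.lstsq(A,c2-c1,rcond=None)[0]
    a=c1+d1*t[0];b=c2+d2*t[1]; return (a+b)/2,np.linalg.norm(a-b)
E
python3 - <<'E'
from h import *
t=load("top0");s=load("side0")
crop(t,300,140,430,270,6,"pics/a.png");crop(t,140,140,280,240,5.7,"pics/b.png")
crop(s,245,180,405,290,5,"pics/c.png");crop(s,270,95,400,190,6,"pics/d.png")
for x in (t,s): print(ray(x,(320,200)))
E
```

```text
(array([ 395.64157951,  -28.50033562, 1335.33795952]), array([ 0.11260955, -0.01872451, -0.99346287]))
(array([  436.39568966, -1007.88169417,   671.2790287 ]), array([ 0.07901936,  0.84528609, -0.52843862]))
```

View pics/a.png

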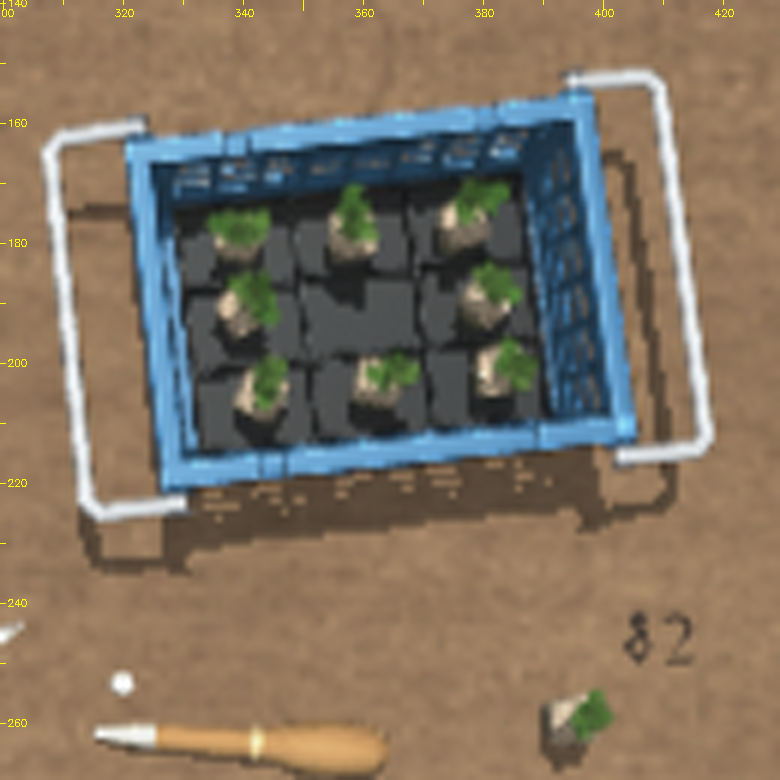

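View pics/b.png

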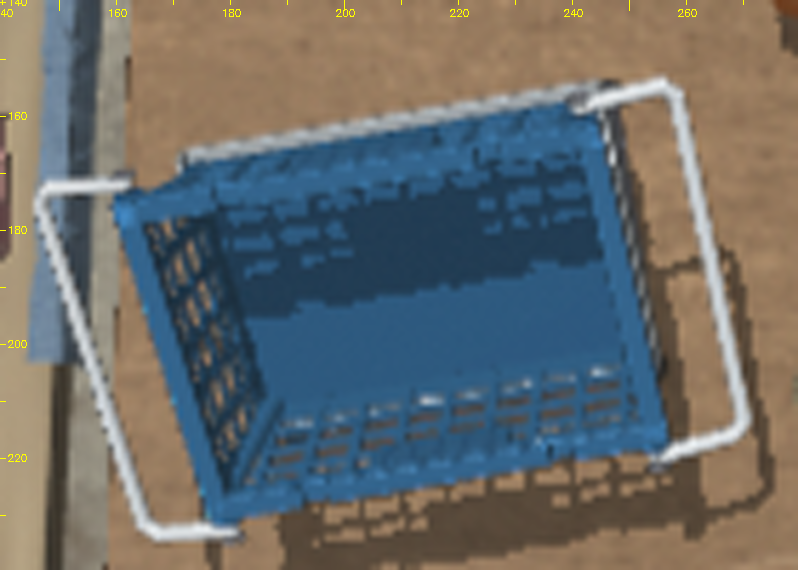

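View pics/c.png

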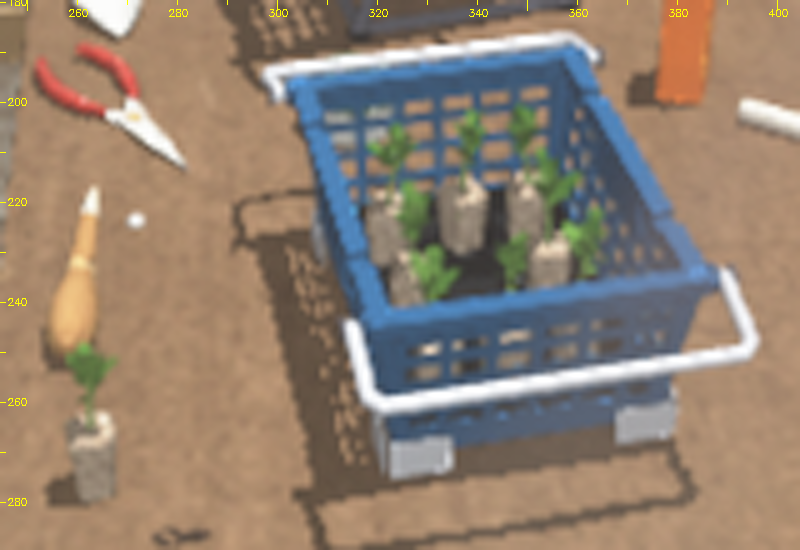

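View pics/d.png

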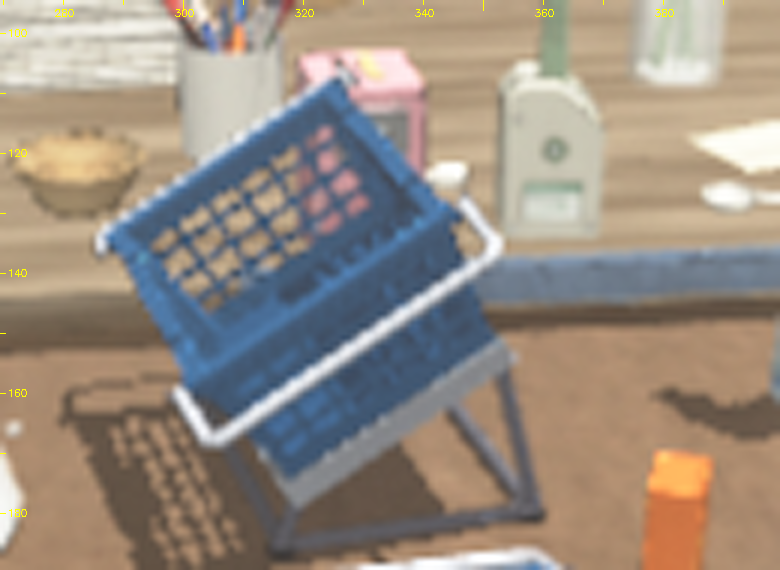

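```bash
cat > fit.py <<'E'
from h import *
from scipy.optimize import least_squares
t=load("top0");s=load("side0")
def cv(pts,x0,y0,f): return np.array(pts,float)/f+[x0,y0]-.5
X=np.array([[85,115,105],[85,-115,105],[-85,-115,105],[-85,115,105]],float)
B=np.array([[90,151,87],[90,-151,87],[-90,-151,87],[-90,151,87]],float)
M=np.r_[X,B]
tp=cv([(127,143),(594,96),(635,440),(165,490),(50,145),(657,78),(708,445),(92,512)],300,140,6)
sp=cv([(590,60),(712,275),(372,318),(290,85),(578,42),(750,345),(372,405),(272,75)],245,180,5)
def pose(p): return Rn.from_euler('ZYX',[p[3],p[4],p[5]],degrees=True)
def res(p,full=False):
    W=pose(p).apply(M)+p[:3]
    r=np.r_[P(t,W)-tp,P(s,W)-sp]; return r if full else r.ravel()
def solve(p0,free,res):
    p0=np.array(p0,float)
    def g(q): p=p0.copy();p[free]=q;return res(p)
    o=least_squares(g,p0[free],loss='soft_l1'); p=p0.copy();p[free]=o.x
    print(np.round(p,2));print(np.round(res(p,True),1).tolist());return p
if __name__=="__main__":
    solve([500,-90,0,-5,0,0],[0,1,3],res)
    solve([500,-90,0,-5,0,0],[0,1,2,3],res)
    tp=cv([(118,205),(605,118),(665,445),(210,522),(42,195),(670,88),(745,430),(150,530)],140,140,5.7)
    sp=cv([(340,85),(460,212),(190,385),(112,243),(335,80),(495,240),(213,440),(103,243)],270,95,6)
    solve([550,250,90,-5,-30,0],[0,1,2,3],res)
    solve([550,250,90,-5,-30,0],[0,1,2,3,4,5],res)
E
python3 fit.py
```

```text
[ 571.09 -175.71    0.      5.95    0.      0.  ]
[[-0.4, -0.4], [-0.0, -0.3], [0.5, 0.0], [-0.6, -0.2], [0.0, 0.1], [0.1, 1.2], [-0.5, 0.1], [-0.7, -0.5], [-2.2, -2.9], [1.0, 1.1], [-0.3, 1.9], [0.1, -1.5], [-1.9, -0.2], [0.1, 2.1], [0.7, 0.9], [0.2, -0.2]]
[ 570.95 -175.89    1.45    5.97    0.      0.  ]
[[-0.3, -0.4], [0.1, -0.4], [0.7, 0.0], [-0.5, -0.2], [0.1, 0.0], [0.2, 1.1], [-0.3, 0.1], [-0.7, -0.5], [-2.2, -3.3], [1.0, 0.7], [-0.4, 1.5], [-0.0, -1.9], [-1.9, -0.6], [0.1, 1.6], [0.7, 0.4], [0.1, -0.6]]
[587.3  260.6   73.97   9.82 -30.     0.  ]
[[-1.2, -0.2], [-0.8, 0.8], [1.2, 0.0], [0.0, 0.3], [-0.1, -0.2], [1.0, 0.1], [0.1, -0.6], [-0.2, -0.3], [-0.9, -0.9], [-1.1, 0.0], [0.1, 0.5], [-0.7, -1.7], [0.7, 0.0], [0.5, 2.9], [0.5, 1.1], [0.4, -0.8]]
[587.13 259.22  73.36  10.32 -29.6   -1.38]
[[-1.3, -0.2], [-1.4, 0.7], [1.0, 0.1], [0.2, 0.2], [0.0, -0.2], [0.5, 0.0], [0.1, -0.5], [0.2, -0.4], [-0.8, -0.2], [-1.2, -0.6], [-0.0, -0.2], [-0.6, -1.1], [0.8, 0.9], [0.4, 2.1], [0.3, 0.2], [0.5, -0.0]]
```

```bash
cat > ov.py <<'E'
from h import *
def rect(a,b,z): return np.array([[a,b,z],[a,-b,z],[-a,-b,z],[-a,b,z]],float)
def overlay(s,p,x0,y0,x1,y1,f,out,bang=(15,15)):
    im=cv2.resize(s["color"][y0:y1,x0:x1,::-1],None,fx=f,fy=f,interpolation=cv2.INTER_CUBIC)
    R=Rn.from_euler('ZYX',p[3:],degrees=True)
    curves=[(rect(85,115,105),(0,0,255),True),(rect(73,103,105),(0,255,255),True),(rect(70,100,0),(255,0,255),True)]
    for sg in (1,-1): curves.append((np.array([[90,sg*107,99],[90,sg*151,87],[-90,sg*151,87],[-90,sg*107,99]],float),(0,255,0),False))
    for c,col,cl in curves:
        q=((P(s,R.apply(c)+p[:3])-[x0,y0]+.5)*f).round().astype(int)
        cv2.polylines(im,[q.reshape(-1,1,2)],cl,col,1)
    cv2.imwrite(out,im)
E
python3 - <<'E'
from ov import *
t=load("top0");s=load("side0")
a=np.array([571,-175.7,0,5.95,0,0]);b=np.array([587.2,260,74,10,-30,0])
overlay(t,a,300,140,430,240,6,"pics/oa.png");overlay(t,b,140,140,280,240,5.7,"pics/ob.png")
overlay(s,a,285,180,405,280,6,"pics/oc.png");overlay(s,b,270,95,400,190,6,"pics/od.png")
i=[cv2.imread(f"pics/o{c}.png") for c in "acbd"]
cv2.imwrite("pics/o1.png",np.vstack([cv2.resize(i[0],(500,385)),np.zeros((4,500,3),np.uint8)]) )
E
```

```text
(no output)
```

View pics/oa.png

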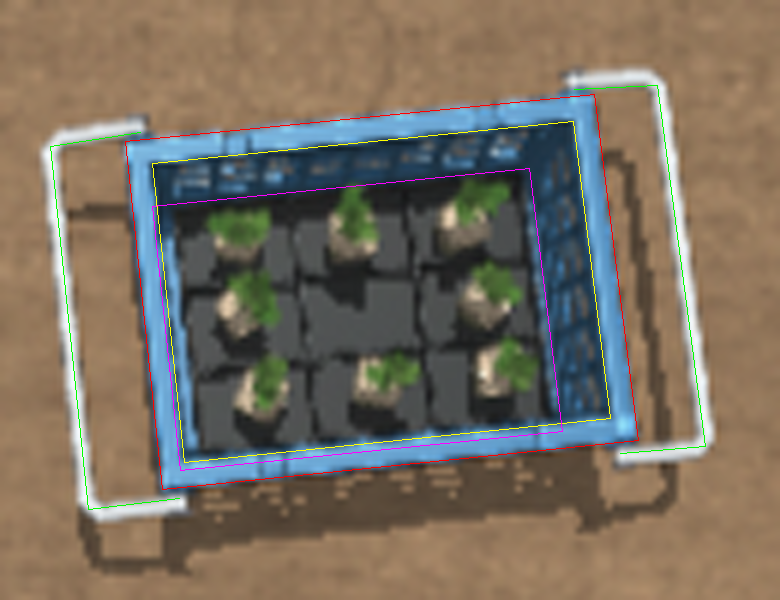

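View pics/oc.png

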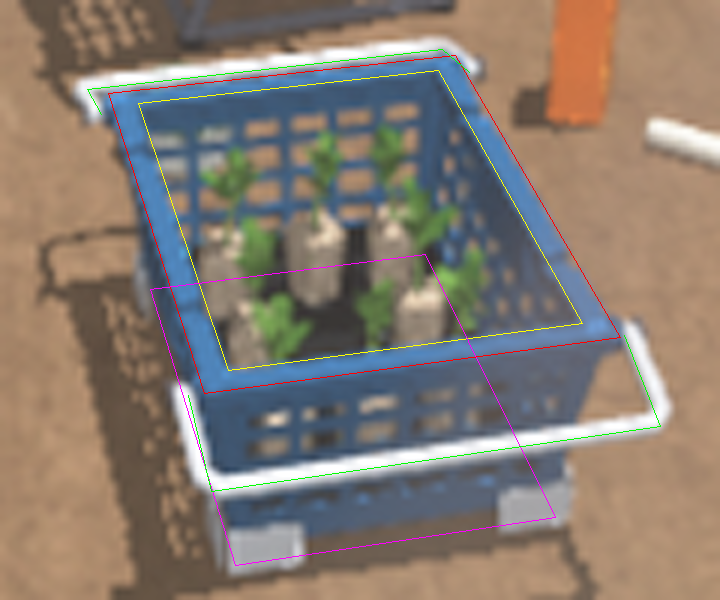

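View pics/ob.png

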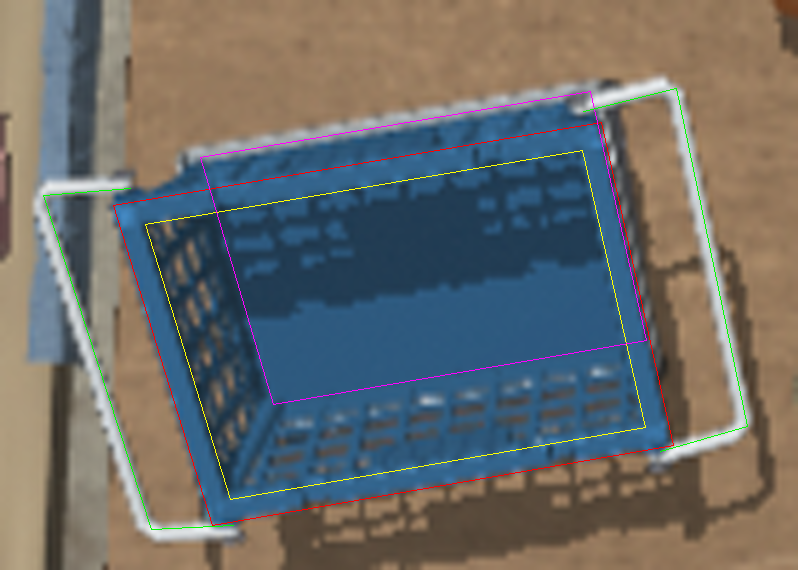

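View pics/od.png

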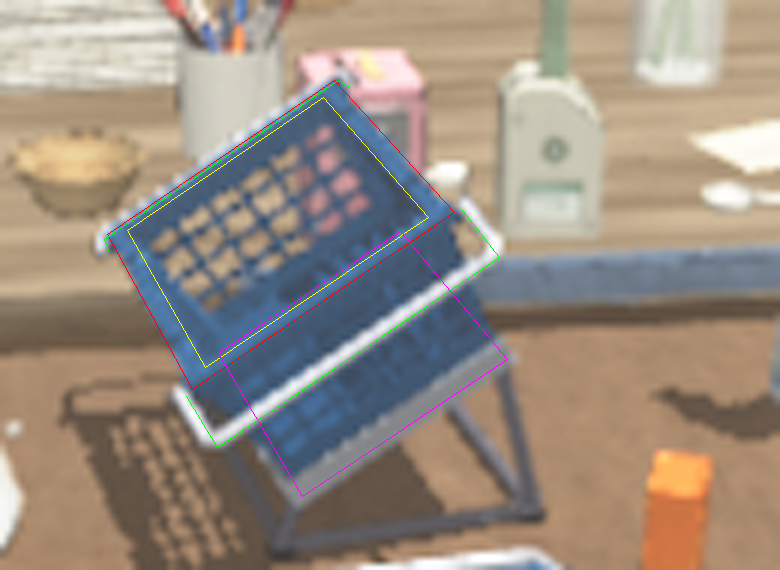

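```bash
python3 - <<'E'
from h import *
t=load("top0");s=load("side0")
crop(t,380,245,412,275,20,"pics/e.png");crop(s,250,235,290,290,10,"pics/f.png")
a=cv2.imread("pics/e.png");b=cv2.imread("pics/f.png")
h=max(a.shape[0],b.shape[0]);c=np.zeros((h,a.shape[1]+b.shape[1],3),np.uint8);c[:a.shape[0],:a.shape[1]]=a;c[:b.shape[0],a.shape[1]:]=b
c=cv2.resize(c,(0,0),fx=.75,fy=.75);cv2.imwrite("pics/g.png",c);print(c.shape)
E
```

```text
(450, 780, 3)
```

View pics/e.png

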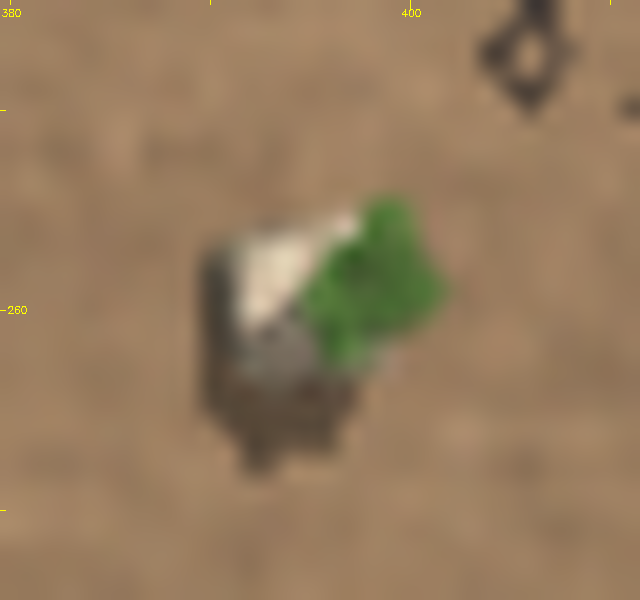

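View pics/f.png

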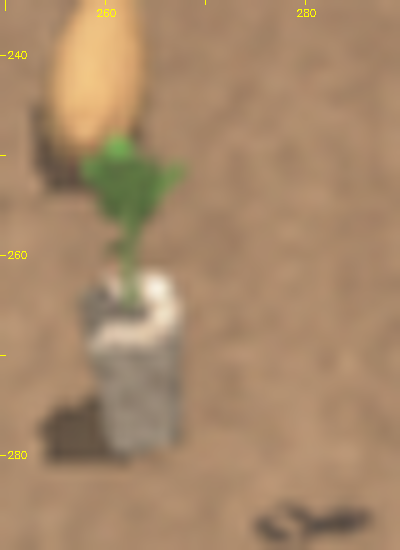

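```bash
python3 - <<'E'
from h import *
t=load("top0");s=load("side0")
print(tri(t,(395.25,258.75),s,(263,265.5)))
print(atz(t,(395.25,258.75),39),atz(s,(263,265.5),39),atz(s,(263.5,279),0))
# model fit draw
for yaw in (0,6,15,25):
  for ctr in [(396,-249)]: 
    q=Rn.from_euler('z',yaw,degrees=True).apply([[12,12,39],[12,-12,39],[-12,-12,39],[-12,12,39],[-12,12,0],[-12,-12,0],[12,-12,0]])+[*ctr,0]
    print(yaw,((P(t,q)-[380,245]+.5)*20).round().astype(int).tolist(),((P(s,q)-[250,235]+.5)*10).round().astype(int).tolist())
E
```

```text
(array([ 365.20908274, -278.55430834,   37.87768224]), np.float64(1.7012698625595537))
[ 366.08351896 -278.27482735   39.        ] [ 364.48511671 -279.86893995   39.        ] [ 362.70562912 -284.75383513    0.        ]
0 [[35, 3], [194, 3], [197, 164], [38, 164], [-3, 162], [152, 162], [149, 5]] [[314, 183], [315, 246], [217, 253], [218, 190], [229, 308], [228, 372], [324, 365]]
6 [[27, 12], [186, -5], [205, 155], [47, 172], [6, 169], [160, 153], [141, -2]] [[308, 181], [319, 242], [222, 256], [213, 194], [224, 312], [233, 375], [328, 361]]
15 [[17, 26], [171, -15], [215, 141], [61, 182], [20, 179], [169, 139], [126, -12]] [[300, 178], [325, 236], [231, 259], [207, 200], [218, 318], [242, 379], [334, 355]]
25 [[9, 44], [153, -23], [223, 123], [79, 191], [38, 187], [177, 121], [109, -20]] [[289, 175], [330, 228], [242, 262], [202, 207], [213, 326], [253, 381], [339, 347]]
```

```bash
python3 - <<'E'
from h import *
t=load("top0");s=load("side0")
tiles=[]
for yaw,col in ((0,0),(8,0),(16,0)):
    q=Rn.from_euler('z',yaw,degrees=True).apply([[12,12,39],[12,-12,39],[-12,-12,39],[-12,12,39],[12,12,0],[12,-12,0],[-12,-12,0],[-12,12,0]])+[365.5,-279,0]
    row=[]
    for cam,x0,y0,w,h,f in ((t,382,248,25,25,11),(s,250,255,25,30,9)):
        im=cv2.resize(cam["color"][y0:y0+h,x0:x0+w,::-1],None,fx=f,fy=f,interpolation=cv2.INTER_CUBIC)
        p=((P(cam,q)-[x0,y0]+.5)*f).round().astype(int)
        cv2.polylines(im,[p[:4].reshape(-1,1,2)],True,(0,0,255),1);cv2.polylines(im,[p[4:].reshape(-1,1,2)],True,(255,0,255),1)
        row.append(cv2.resize(im,(266,266)))
    tiles.append(np.vstack(row))
cv2.imwrite("pics/s1.png",np.hstack(tiles))
E
```

```text
(no output)
```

View pics/s1.png

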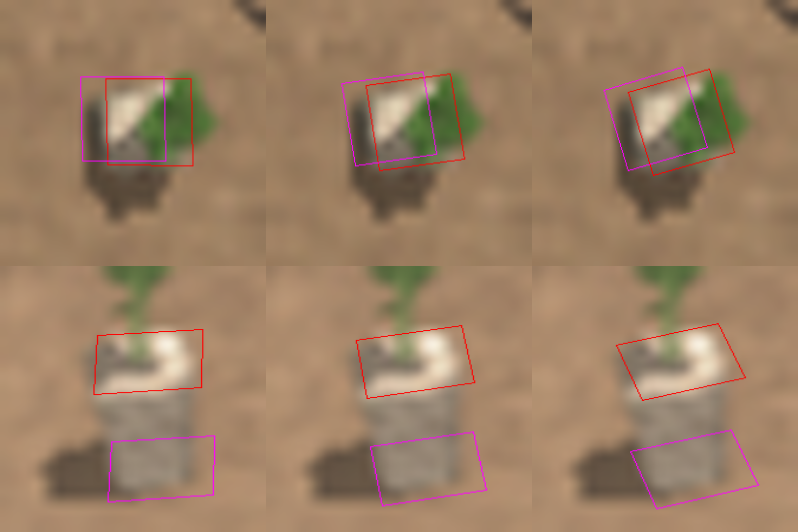

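```bash
cat >> h.py <<'E'
def st():
    from bench import sense
    return sense()
def Rm(s): return Rn.from_euler('xyz',s["tcp_rot"],degrees=True)
def Rt(fdir,jaw):
    x=np.array(fdir,float);x/=np.linalg.norm(x);z=np.array(jaw,float);z-=x*(z@x);z/=np.linalg.norm(z)
    return Rn.from_matrix(np.stack([x,np.cross(z,x),z],1))
def go(pos,R,s=None):
    """units shift & turn from measured pose"""
    s=s or st(); R0=Rm(s); d=R0.inv().apply(np.asarray(pos)-s["tool_pos"])/25
    r=(R0.inv()*R).as_rotvec(degrees=True)/8
    print("turn",np.round(r,3),"shift",np.round(d,3)); return r,d
YAW=5.95; C=np.array([571,-175.7,0.])
RC=Rn.from_euler('z',YAW,degrees=True)
def cw(p): return RC.apply(p)+C
RD=Rt([0,0,-1],RC.apply([0,1,0]))
RDm=Rt([0,0,-1],RC.apply([0,-1,0]))
E
python3 - <<'E'
from h import *
s=st();print(Rm(s).as_matrix().round(3))
print(cw([0,0,12]))
for R in (RD,RDm): go([363.5,-279,130],R)
E
```

```text
[[-0.001  0.921  0.39 ]
 [ 0.002  0.39  -0.921]
 [-1.     0.    -0.002]]
[ 571.  -175.7   12. ]
turn [-2.0373e+01 -1.0000e-03 -1.7000e-02] shift [ 4.029  9.03  -8.025]
turn [ 2.127e+00 -1.200e-02  1.000e-03] shift [ 4.029  9.03  -8.025]
```

Call:
carry_out:
  rows: [2.127,0,0,2,9.03,-8.03,-0.2,2.127,0,0,2,9.03,-8.03,-0.2,2.127,0,0,2,9.03,-8.03,-0.2,2.127,0,0,2,9.03,-8.03,-0.2,2.127,0,0,2,9.03,-8.03,-0.2]
  force: 25

```text
time: 0.6
tool_pos: [340.1, -327.6, 189.7]
tcp_rot: [-165.9, 90.0, 110.0]
ft_force: [1.0, -0.6, 0.7]
finger_gap: 51.2
```

```bash
python3 - <<'E'
from h import *
go([363.5,-279,80],RDm)
E
```

```text
turn [-0.004 -0.004  0.001] shift [ 4.39   1.132 -1.836]
```

Call:
carry_out:
  rows: [0,0,0,4.39,1.132,-1.836,-0.2,0,0,0,4.39,1.132,-1.836,-0.2,0,0,0,4.39,1.132,-1.836,-0.2,0,0,0,4.39,1.132,-1.836,-0.2]

```text
time: 1.0
tool_pos: [361.2, -277.4, 76.6]
tcp_rot: [-141.7, 89.5, 134.3]
ft_force: [-1.2, -0.1, 0.5]
finger_gap: 51.4
```

```bash
python3 - <<'E'
from h import *
s=grab("side","side1");t=grab("top","top1")
crop(s,230,200,310,290,6.5,"pics/i.png");crop(t,370,230,420,280,10,"pics/j.png")
q=st();print(q["tool_pos"],q["joint_pos"].round(1));go([363.5,-279,80],RDm,q)
E
```

```text
[ 363.20784269 -281.17787117   81.10519011] [-44.1  -7.3 116.2  -0.   71.   39.9]
turn [ 0.005 -0.001  0.003] shift [ 0.044  0.021 -0.085]
```

View pics/i.png

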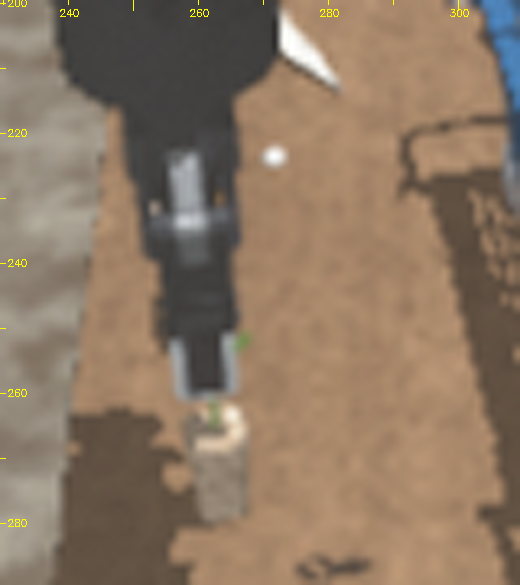

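View pics/j.png

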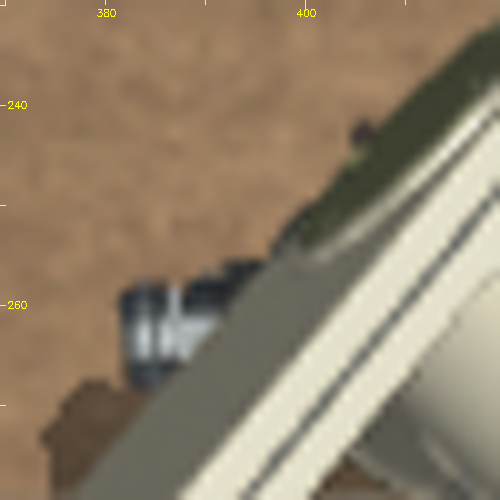

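Call:
carry_out:
  rows: [0,0,0,1.3,0.02,-0.07,-0.2,0,0,0,2.62,0.02,-0.07,-0.2,0,0,0,2.62,0.02,-0.07,-0.2,0,0,0,2.62,0.02,-0.07,1,0,0,0,2.62,0.02,-0.07,1]
  force: 25

```text
time: 1.6
tool_pos: [365.0, -281.2, 17.9]
tcp_rot: [39.6, 89.8, -44.5]
ft_force: [1.0, 0.4, -1.1]
finger_gap: 23.4
```

Call:
carry_out:
  rows: [0,0,0,0,0,0,1,0,0,0,0,0,0,1,0,0,0,0,0,0,1,0,0,0,0,0,0,1]

```text
time: 2.0
tool_pos: [365.1, -281.1, 17.8]
tcp_rot: [35.5, 89.7, -48.6]
ft_force: [-1.4, -0.5, 7.9]
finger_gap: 22.3
```

```bash
python3 - <<'E'
from h import *
s=grab("side","side2")
crop(s,230,200,310,290,6.5,"pics/k.png")
q=st();print(q["tool_pos"],q["finger_gap"],q["ft_force"])
E
```

```text
[ 365.11154571 -281.04001878   17.75755736] 22.387220973648684 [-0.72526652  0.32149299  8.82967336]
```

View pics/k.png

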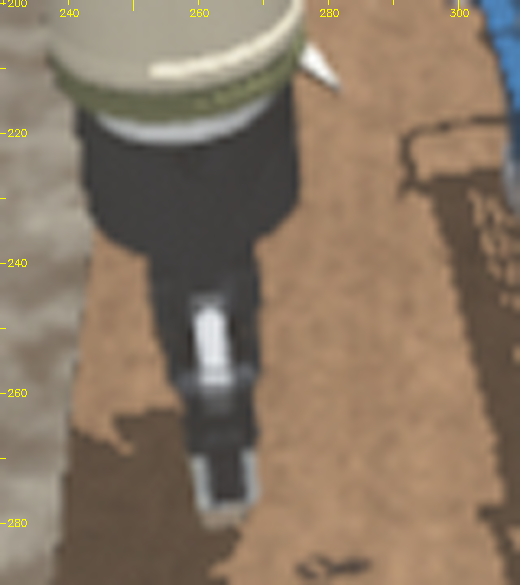

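```bash
python3 - <<'E'
from h import *
t=load("top0")
print(atz(t,(300+358/6-.5,140+318/6-.5),20), P(t,cw([0,0,12])))
q=st(); q["tool_pos"][2]+=150; print(q["tool_pos"]);go([571,-175.7,168],RDm,q)
E
```

```text
[ 568.35325738 -174.40742795   20.        ] [[359.29126204 191.99156652]]
[ 365.11154571 -281.04001878  167.75755736]
turn [ 0.001  0.027 -0.019] shift [ 0.     8.628 -3.336]
```

Call:
carry_out:
  rows: [0,0,0,-0.5,0,0,1,0,0,0,-2.4,0,0,1,0,0,0,-4.3,0,0,1,0,0,0,-6,0,0,1,0,0,0,-6,0,0,1]

```text
time: 2.55
tool_pos: [366.9, -282.3, 174.1]
tcp_rot: [40.4, 89.2, -43.6]
ft_force: [1.0, -0.8, -0.0]
finger_gap: 22.6
```

```bash
python3 - <<'E'
from h import *
s=grab("side","side3")
crop(s,220,150,310,260,5,"pics/l.png")
q=st();print(q["tool_pos"],q["finger_gap"],q["ft_force"],q["joint_pos"].round());go([571,-175.7,168],RDm,q)
E
```

```text
[ 365.7393216  -281.23189316  170.6615769 ] 22.007869855644376 [-0.0873754   0.58242589 -0.37549131] [-44. -13. 111.   0.  81.  40.]
turn [ 0.001  0.05  -0.043] shift [ 0.134  8.603 -3.347]
```

View pics/l.png

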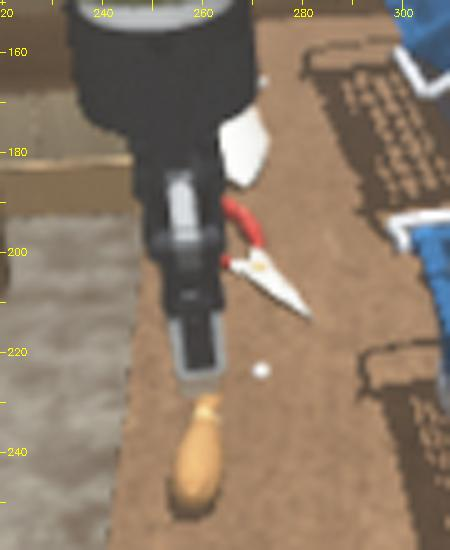

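Call:
carry_out:
  rows: [0,0,0,0,1,-0.4,1,0,0,0,0,2.8,-1.1,1,0,0,0,0,4.6,-1.8,1,0,0,0,0,6.4,-2.5,1,0,0,0,0,8.0,-3.1,1]

```text
time: 3.1
tool_pos: [555.6, -179.7, 164.5]
tcp_rot: [-128.2, 89.9, 147.8]
ft_force: [0.0, -0.9, 0.8]
finger_gap: 22.0
```

Call:
carry_out:
  rows: [0,0,0,0,0.58,-0.25,1,0,0,0,0,0.58,-0.25,1,0,0,0,0,0.58,-0.25,1]

```text
time: 3.4
tool_pos: [567.4, -173.5, 164.3]
tcp_rot: [-108.7, 89.9, 167.3]
ft_force: [0.4, -0.7, -0.1]
finger_gap: 22.1
```

```bash
python3 - <<'E'
from h import *
s=grab("side","side4");t=grab("top","top4")
crop(s,285,130,405,270,4.2,"pics/l.png");crop(t,300,140,430,240,6,"pics/m.png")
q=st();print(q["tool_pos"],q["finger_gap"],q["ft_force"],q["joint_pos"].round());go(cw([0,0,31.5]),RDm,q)
E
```

```text
[ 567.10830434 -174.23281782  164.83419208] 22.410493274479396 [-0.33438365 -0.21623778  0.20712853] [-22.   9.  91.  -0.  80.  62.]
turn [-0.006 -0.002  0.008] shift [5.333 0.155 0.076]
```

View pics/l.png

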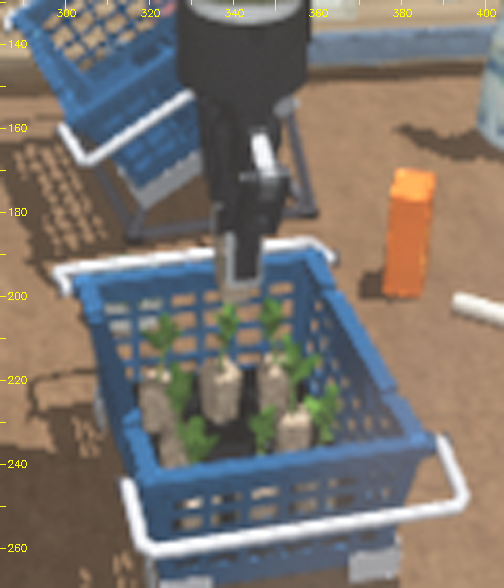

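View pics/m.png

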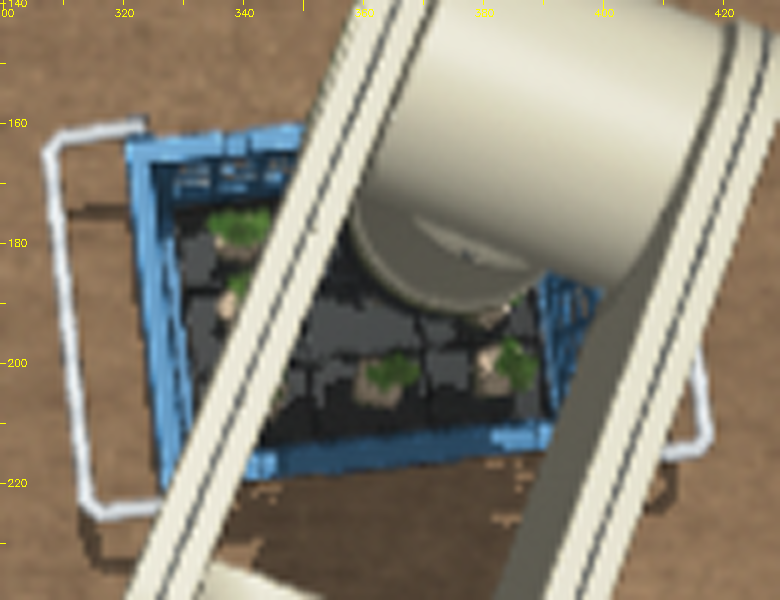

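Call:
carry_out:
  rows: [0,0,0,0.8,0.12,0.06,1,0,0,0,2.2,0.12,0.06,1,0,0,0,3.6,0.12,0.06,1,0,0,0,4.7,0.12,0.06,1,0,0,0,5.05,0.12,0.06,1]

```text
time: 4.0
tool_pos: [567.8, -174.8, 35.4]
tcp_rot: [-116.3, 89.7, 159.6]
ft_force: [-0.6, 0.1, 0.1]
finger_gap: 22.2
```

Call:
carry_out:
  rows: [0,0,0,0.1,0,0,1,0,0,0,0.2,0,0,1,0,0,0,0.2,0,0,1]

```text
time: 4.3
tool_pos: [572.5, -175.6, 35.7]
tcp_rot: [62.6, 89.8, -21.5]
ft_force: [-1.2, -0.1, -0.3]
finger_gap: 21.8
```

```bash
python3 - <<'E'
from h import *
s=grab("side","side5")
crop(s,285,130,405,270,4.2,"pics/l2.png")
q=st();print(q["tool_pos"],q["finger_gap"],q["ft_force"]);go(cw([0,0,30]),RDm,q)
E
```

```text
[ 572.50944216 -175.46850189   35.77178675] 22.061197790143062 [-0.51817138  0.61733437  0.0258836 ]
turn [-0.001  0.009 -0.017] shift [ 0.231 -0.062  0.003]
```

View pics/l2.png

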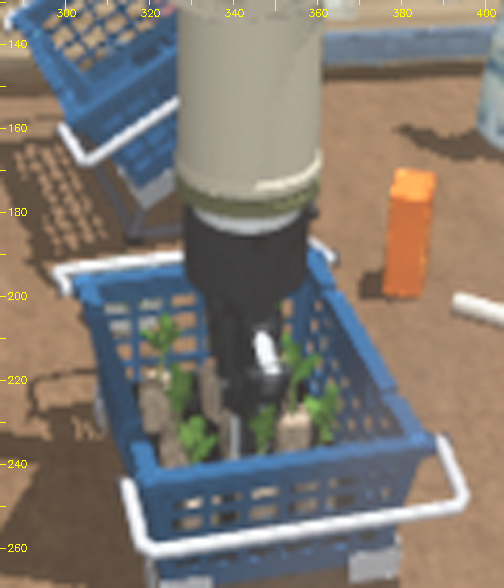

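Call:
carry_out:
  rows: [0,0,0,0.08,-0.06,0,1,0,0,0,0.16,-0.06,0,1,0,0,0,0.16,-0.06,0,1]

```text
time: 4.65
tool_pos: [570.0, -175.1, 30.1]
tcp_rot: [52.4, 90.0, -31.6]
ft_force: [-0.1, -0.0, 1.0]
finger_gap: 22.5
```

Call:
carry_out:
  rows: [0,0,0,0.04,0,0,1,0,0,0,0.08,0,0,1,0,0,0,0.08,0,0,1]

```text
time: 4.95
tool_pos: [570.6, -175.1, 29.8]
tcp_rot: [74.2, 89.9, -9.9]
ft_force: [-5.3, 2.7, 13.0]
finger_gap: 22.2
```

Call:
carry_out:
  rows: [0,0,0,-0.06,0,0,1,0,0,0,-0.06,0,0,0.3,0,0,0,-0.06,0,0,0.15,0,0,0,-0.06,0,0,0.15,0,0,0,-0.5,0,0,0.15]

```text
time: 5.45
tool_pos: [568.3, -174.4, 38.7]
tcp_rot: [-118.5, 89.8, 157.5]
ft_force: [-1.1, 1.1, 0.4]
finger_gap: 36.5
```

Call:
carry_out:
  rows: [0,0,0,-0.8,0,0,0.15,0,0,0,-2.3,0,0,0.15,0,0,0,-4.2,0,0,0.15,0,0,0,-5.8,0,0,0.15,0,0,0,-5.8,0,0,0.15]

```text
time: 5.95
tool_pos: [573.8, -176.6, 194.6]
tcp_rot: [62.1, 89.3, -21.9]
ft_force: [0.5, -1.0, 0.4]
finger_gap: 36.6
```

```bash
python3 - <<'E'
from h import *
s=grab("side","side6");t=grab("top","top6")
crop(s,285,130,405,270,4.2,"pics/l3.png");crop(t,300,140,430,240,6,"pics/m3.png")
q=st();print(q["tool_pos"],q["finger_gap"],q["ft_force"],q["joint_pos"].round(1))
E
```

```text
[ 570.98777314 -175.48453583  187.95428583] 36.31366694321144 [-0.65828395 -0.81709895 -0.84973783] [-22.    8.2  89.1   0.   82.5  62. ]
```

View pics/l3.png

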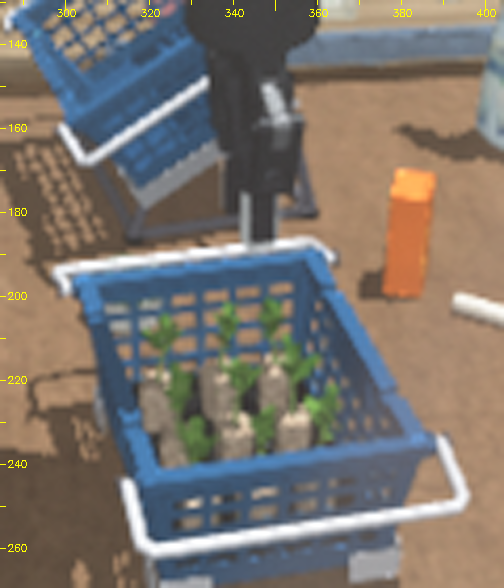

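View pics/m3.png

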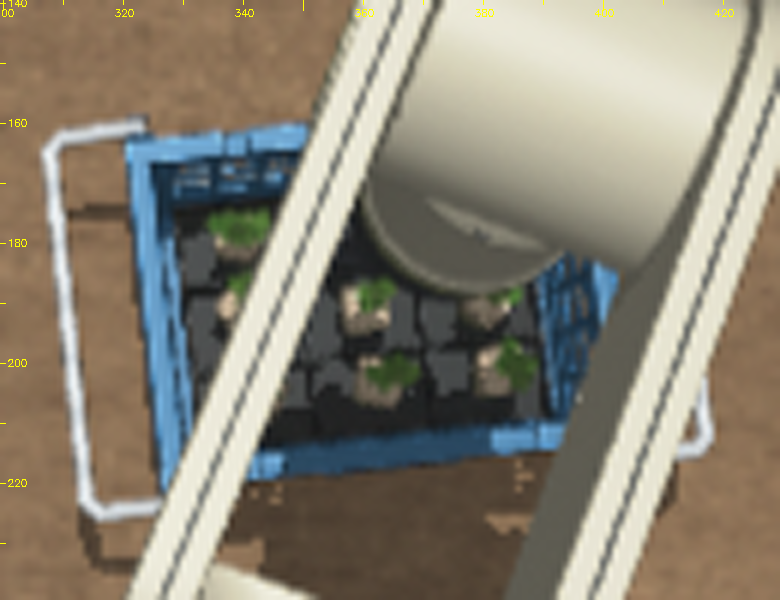

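```bash
python3 - <<'E'
from h import *
print(cw([0,151,87]),cw([0,-151,87]))
go(cw([0,151,150]),RDm)
E
```

```text
[555.34725854 -25.51347702  87.        ] [ 586.65274146 -325.88652298   87.        ]
turn [-0.     0.014 -0.026] shift [ 1.507e+00 -6.000e-03 -6.034e+00]
```

Call:
carry_out:
  rows: [0,0,0,0,0,-1,0.34,0,0,0,0.5,0,-2.8,0.34,0,0,0,1,0,-4.6,0.34,0,0,0,1.5,0,-6.03,0.34,0,0,0,1.5,0,-6.03,0.34]

```text
time: 6.55
tool_pos: [551.0, -20.7, 143.8]
tcp_rot: [-114.8, 89.6, 161.4]
ft_force: [-0.8, 0.0, -0.3]
finger_gap: 28.1
```

```bash
python3 - <<'E'
from h import *
s=grab("side","side7");t=grab("top","top7")
crop(s,285,130,405,270,4.2,"pics/l4.png");crop(t,290,140,420,240,6,"pics/m4.png")
q=st();print(q["tool_pos"],q["finger_gap"],q["ft_force"],q["joint_pos"].round(1)); go(cw([0,151,72]),RDm,q)
E
```

```text
[552.87948945 -24.26024005 146.10028572] 28.338686696873292 [-0.22257965  0.01910191  0.42260067] [-7.8  3.7 98.3 -0.  78.2 76.1]
turn [ 0.015 -0.004  0.025] shift [2.964 0.103 0.062]
```

View pics/l4.png

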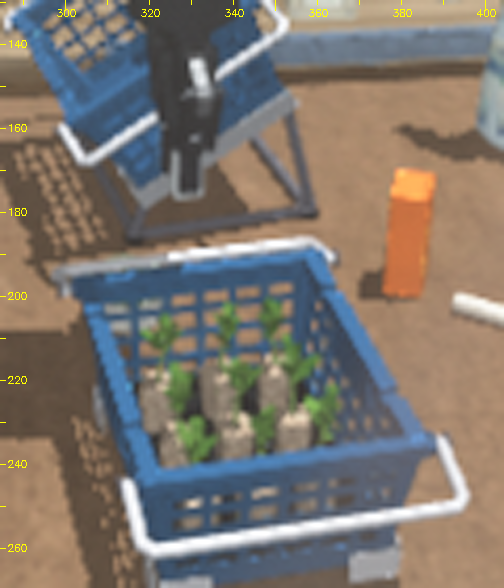

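View pics/m4.png

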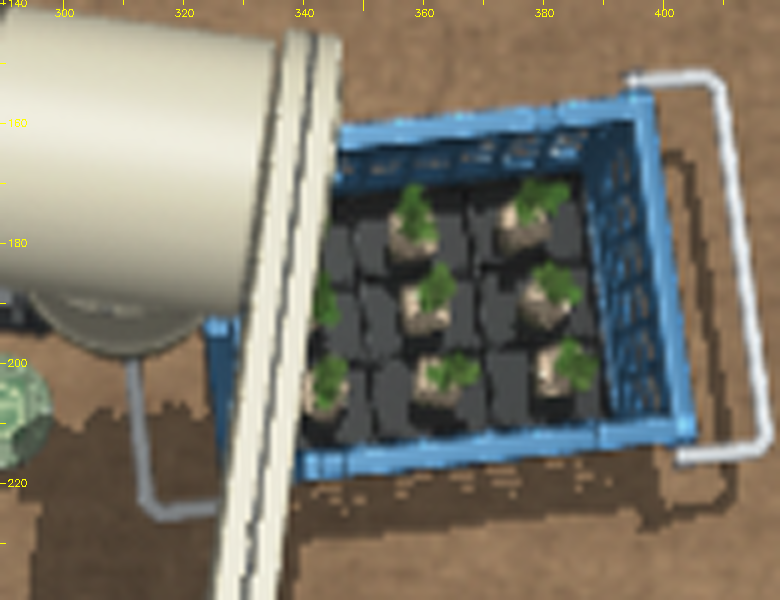

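Call:
carry_out:
  rows: [0,0,0,0.5,0.1,0.04,0.34,0,0,0,1.3,0.1,0.04,0.34,0,0,0,2.1,0.1,0.04,0.34,0,0,0,2.9,0.1,0.04,0.34,0,0,0,2.9,0.1,0.04,0.34]

```text
time: 7.15
tool_pos: [554.3, -26.9, 71.5]
tcp_rot: [-101.9, 89.6, 173.9]
ft_force: [0.5, -0.5, -0.8]
finger_gap: 27.9
```

```bash
python3 - <<'E'
from h import *
s=grab("side","side8")
crop(s,285,130,405,270,4.2,"pics/l5.png")
q=st();print(q["tool_pos"],q["finger_gap"],q["ft_force"],q["joint_pos"].round(1)); go(cw([0,151,72]),RDm,q)
E
```

```text
[555.42339048 -26.89702324  73.39767656] 28.484379082802374 [-0.06101042  0.09430763 -0.51961568] [ -8.    8.6 101.2  -0.   70.5  76.1]
turn [-0.012 -0.006  0.027] shift [ 0.056  0.003 -0.055]
```

View pics/l5.png

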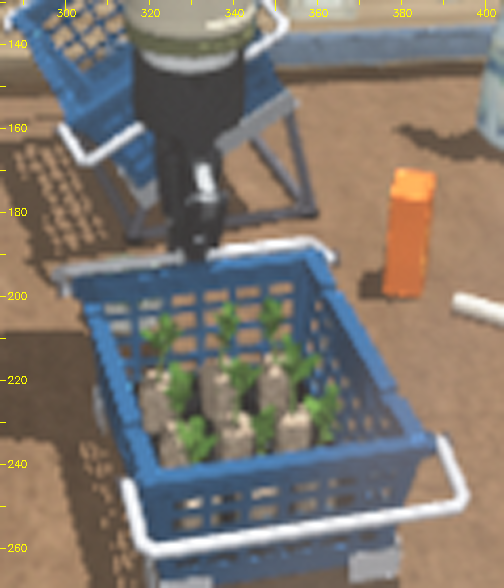

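Call:
carry_out:
  rows: [0,0,0,0,0,-0.03,0.7,0,0,0,0,0,-0.03,1,0,0,0,0,0,-0.03,1,0,0,0,0,0,-0.03,1]
  force: 20

```text
time: 7.6
tool_pos: [556.9, -22.8, 76.1]
tcp_rot: [169.4, 89.8, 85.4]
ft_force: [-0.3, 10.6, -3.1]
finger_gap: 6.8
```

```bash
python3 - <<'E'
from h import *
q=st();print(q["tool_pos"],q["finger_gap"],q["ft_force"])
r=45.6
for th in list(range(0,166,15)):
    a=np.radians(th);dy=r*(np.cos(a)-np.cos(np.radians(15)));dz=r*(np.sin(a)+np.sin(np.radians(15)))
    print(th,round(-dz/25,2),round(-dy/25,2))
E
```

```text
[556.92471889 -22.84720195  76.13723637] 6.778911510751596 [-0.30208639 10.64135885 -3.10998491]
0 -0.47 -0.06
15 -0.94 -0.0
30 -1.38 0.18
45 -1.76 0.47
60 -2.05 0.85
75 -2.23 1.29
90 -2.3 1.76
105 -2.23 2.23
120 -2.05 2.67
135 -1.76 3.05
150 -1.38 3.34
165 -0.94 3.52
```

Call:
carry_out:
  rows: [0,0,0,-0.2,0,-0.09,1,0,0,0,-0.47,0,-0.13,1,0,0,0,-0.94,0,-0.08,1,0,0,0,-1.38,0,0.1,1]

```text
time: 8.0
tool_pos: [557.4, -26.2, 111.7]
tcp_rot: [154.2, 89.9, 70.1]
ft_force: [-1.1, 6.4, -0.2]
finger_gap: 6.7
```

Call:
carry_out:
  rows: [0,0,0,-0.38,0,0.27,1,0,0,0,-0.67,0,0.65,1,0,0,0,-0.85,0,1.09,1,0,0,0,-0.92,0,1.56,1,0,0,0,-0.85,0,2.03,1]

```text
time: 8.5
tool_pos: [563.8, -79.1, 134.2]
tcp_rot: [68.7, 89.8, -15.4]
ft_force: [1.5, 1.4, 4.7]
finger_gap: 6.5
```

```bash
python3 - <<'E'
from h import *
s=grab("side","side9")
crop(s,285,130,405,270,4.2,"pics/l6.png")
q=st();print(q["tool_pos"],q["finger_gap"],q["ft_force"]);print(RC.inv().apply(q["tool_pos"]-C))
E
```

```text
[563.92591289 -80.99686005 133.42990201] 6.820024044319753 [-0.0909276  -3.4831554   9.11558105]
[  2.78100145  94.92625272 133.42990201]
```

View pics/l6.png

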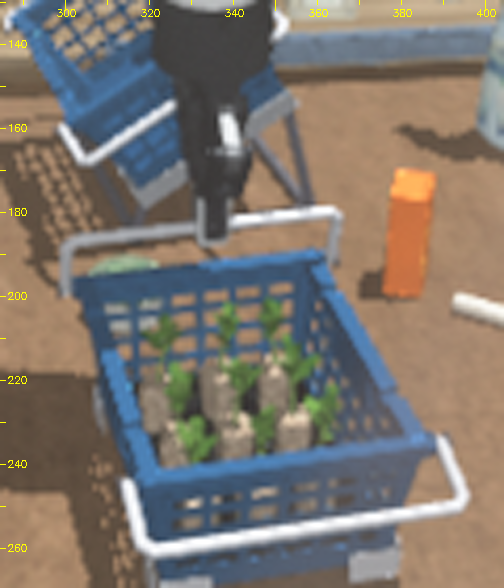

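Call:
carry_out:
  rows: [0,0,0,0.15,0,0.44,1,0,0,0,0.44,0,0.82,1,0,0,0,0.82,0,1.11,1,0,0,0,1.1,0,1.25,1,0,0,0,1.34,0,1.32,1]

```text
time: 9.05
tool_pos: [566.5, -111.7, 97.1]
tcp_rot: [70.0, 89.9, -14.0]
ft_force: [5.8, 2.0, 2.4]
finger_gap: 6.8
```

Call:
carry_out:
  rows: [0,0,0,0,0,0,0.3,0,0,0,0,0,0,0.3,0,0,0,0,0,0,0.3,0,0,0,-1,0,0,0.3,0,0,0,-2.8,0,0,0.3]

```text
time: 9.55
tool_pos: [562.6, -110.0, 164.1]
tcp_rot: [-110.9, 89.5, 165.0]
ft_force: [1.2, 0.1, 1.0]
finger_gap: 30.1
```

```bash
python3 - <<'E'
from h import *
s=grab("side","side10")
crop(s,285,130,405,270,4.2,"pics/l7.png")
q=st();print(q["tool_pos"],q["finger_gap"],q["ft_force"]);go(cw([0,-149,180]),RDm,q)
E
```

```text
[ 567.91489124 -111.47179082  175.89501186] 29.522584862495997 [ 4.23899    -0.44392405  7.6978466 ]
turn [ 0.002  0.019 -0.042] shift [-0.143 -0.145  8.528]
```

View pics/l7.png

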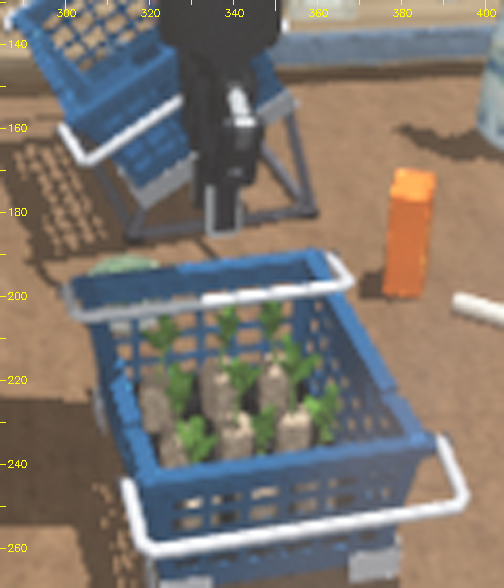

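Call:
carry_out:
  rows: [0,0,0,-0.2,-0.1,1.2,0.34,0,0,0,-0.2,-0.1,3.1,0.34,0,0,0,-0.2,-0.1,5.0,0.34,0,0,0,-0.2,-0.1,6.9,0.34,0,0,0,-0.2,-0.1,8.5,0.34]

```text
time: 10.1
tool_pos: [585.1, -325.0, 172.9]
tcp_rot: [20.2, 90.0, -63.9]
ft_force: [0.9, 0.3, -0.1]
finger_gap: 27.7
```

Call:
carry_out:
  rows: [0,0,0,0.5,0,0,0.34,0,0,0,1.2,0,0,0.34,0,0,0,1.2,0,0,0.34]

```text
time: 10.4
tool_pos: [583.3, -320.2, 138.2]
tcp_rot: [-132.8, 89.6, 143.2]
ft_force: [-0.6, 0.6, -0.9]
finger_gap: 27.7
```

```bash
python3 - <<'E'
from h import *
s=grab("side","side11");t=grab("top","top11")
crop(s,285,130,405,270,4.2,"pics/l8.png");crop(t,300,140,430,240,6,"pics/m8.png")
q=st();print(q["tool_pos"],q["finger_gap"],q["ft_force"],q["joint_pos"].round());go(cw([0,-150.5,72]),RDm,q)
E
```

```text
[ 584.67976409 -320.55076442  141.31409053] 27.74459239310015 [0.35535068 0.96215457 1.11033598] [-33.  21.  79.   0.  80.  51.]
turn [ 0.011 -0.014  0.015] shift [2.772 0.062 0.206]
```

View pics/l8.png

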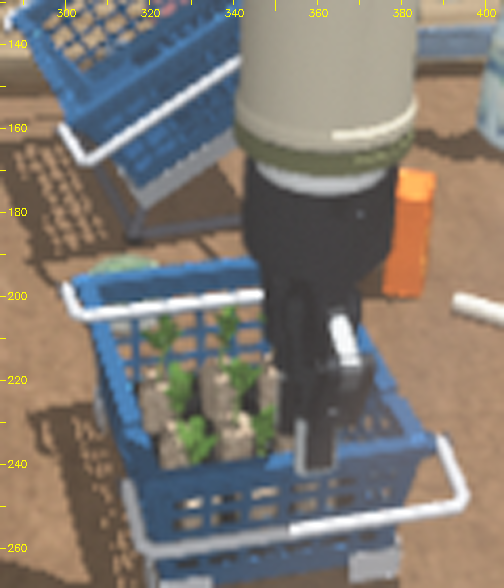

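View pics/m8.png

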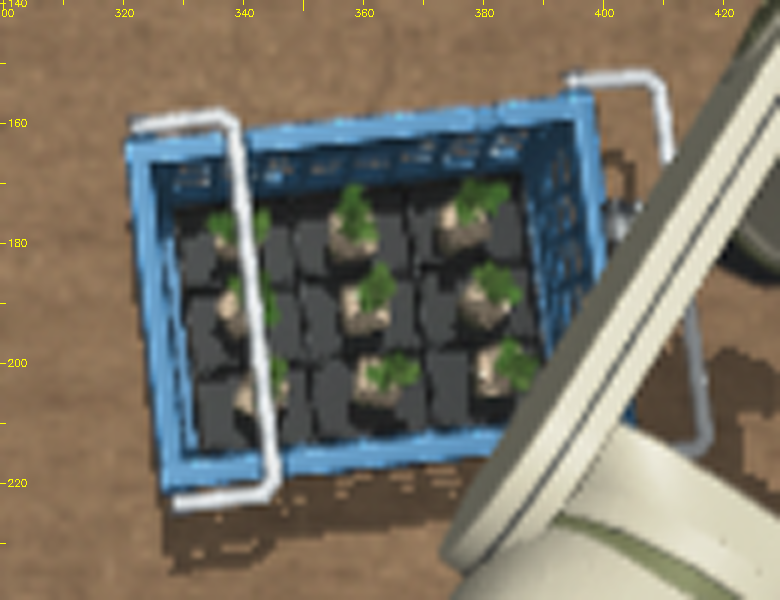

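Call:
carry_out:
  rows: [0,0,0,0.2,0.05,0.15,0.34,0,0,0,0.7,0.05,0.15,0.34,0,0,0,0.9,0.05,0.15,0.34,0,0,0,0.9,0.05,0.15,0.34]

```text
time: 10.9
tool_pos: [586.1, -325.3, 118.4]
tcp_rot: [-129.6, 89.8, 146.3]
ft_force: [0.7, 0.4, 0.4]
finger_gap: 28.2
```

```bash
python3 - <<'E'
from h import *
q=st();print(q["tool_pos"],q["ft_force"]);go(cw([0,-150.5,72]),RDm,q)
E
```

```text
[ 586.05603816 -325.29132087  118.35498535] [0.72720767 0.37346747 0.37348768]
turn [ 0.002 -0.013  0.015] shift [1.854 0.025 0.009]
```

Call:
carry_out:
  rows: [0,0,0,0.5,0.02,0,0.34,0,0,0,1.1,0.02,0,0.34,0,0,0,1.6,0.02,0,0.34,0,0,0,1.85,0.02,0,0.34,0,0,0,1.85,0.02,0,0.34]

```text
time: 11.4
tool_pos: [586.2, -325.4, 71.7]
tcp_rot: [-128.8, 89.8, 147.2]
ft_force: [0.6, -0.1, 0.0]
finger_gap: 28.2
```

```bash
python3 - <<'E'
from h import *
s=grab("side","side12")
crop(s,285,160,405,280,5,"pics/l9.png")
q=st();print(q["tool_pos"],q["ft_force"]);go(cw([0,-150.5,72]),RDm,q)
E
```

```text
[ 586.86590786 -325.75609829   72.94855465] [ 0.57670145 -0.47846221  0.07922729]
turn [-0.001 -0.008  0.009] shift [ 0.038 -0.009 -0.016]
```

View pics/l9.png

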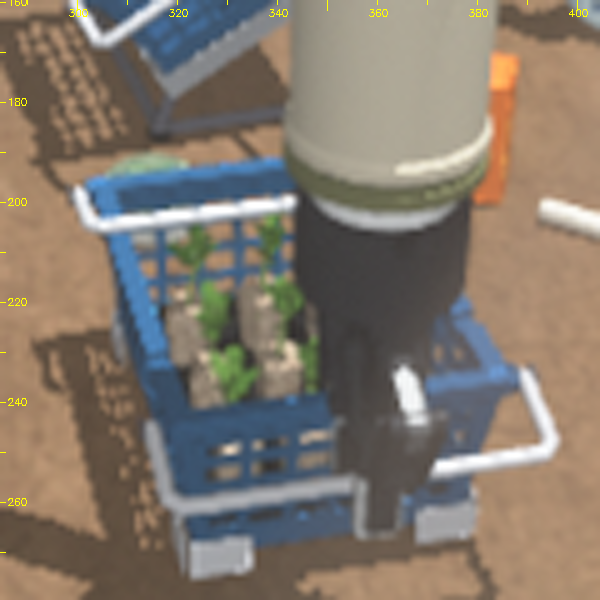

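Straddling the bar; close.

Call:
carry_out:
  rows: [0,0,0,0,0,0,0.7,0,0,0,0,0,0,1,0,0,0,0,0,0,1,0,0,0,0,0,0,1]
  force: 20

```text
time: 11.85
tool_pos: [587.6, -324.1, 74.6]
tcp_rot: [-178.5, 89.8, 97.5]
ft_force: [-2.4, 8.7, 2.9]
finger_gap: 7.0
```

Call:
carry_out:
  rows: [0,0,0,-0.2,0,-0.05,1,0,0,0,-0.47,0,-0.03,1,0,0,0,-0.94,0,-0.08,1,0,0,0,-1.38,0,-0.26,1,0,0,0,-1.76,0,-0.55,1]

```text
time: 12.35
tool_pos: [586.5, -314.0, 120.6]
tcp_rot: [28.4, 89.8, -55.7]
ft_force: [1.4, -5.4, 1.0]
finger_gap: 6.9
```

Call:
carry_out:
  rows: [0,0,0,-0.3,0,-0.37,1,0,0,0,-0.48,0,-0.81,1,0,0,0,-0.55,0,-1.28,1,0,0,0,-0.49,0,-1.75,1,0,0,0,-0.31,0,-2.19,1]

```text
time: 12.85
tool_pos: [580.8, -258.2, 128.7]
tcp_rot: [42.4, 89.8, -41.6]
ft_force: [-0.3, -3.3, 1.0]
finger_gap: 6.9
```

Call:
carry_out:
  rows: [0,0,0,0.27,0,-0.38,1,0,0,0,0.65,0,-0.67,1,0,0,0,0.93,0,-0.81,1,0,0,0,1.16,0,-0.88,1,0,0,0,1.16,0,-0.88,1]

```text
time: 13.35
tool_pos: [578.1, -235.1, 95.6]
tcp_rot: [-179.2, 89.9, 96.8]
ft_force: [3.6, 3.9, 1.8]
finger_gap: 6.9
```

Call:
carry_out:
  rows: [0,0,0,0,0,0,0.3,0,0,0,0,0,0,0.3,0,0,0,0,0,0,0.3,0,0,0,-1,0,0,0.3,0,0,0,-2.8,0,0,0.3]

```text
time: 13.85
tool_pos: [575.0, -235.0, 162.6]
tcp_rot: [-121.5, 89.5, 154.4]
ft_force: [0.0, 0.4, 0.1]
finger_gap: 29.7
```

Call:
carry_out:
  rows: [0,0,0,-1.8,0,-1.2,0.3,0,0,0,-3.6,0,-3,0.3,0,0,0,-4,0,-5,0.3,0,0,0,-4,0,-7,0.3,0,0,0,-4,0,-8.5,0.3]

```text
time: 14.35
tool_pos: [556.4, -26.6, 268.4]
tcp_rot: [73.4, 89.8, -10.8]
ft_force: [0.6, -0.5, -0.2]
finger_gap: 29.8
```

```bash
python3 - <<'E'
from h import *
s=grab("side","side13");t=grab("top","top13")
crop(s,285,160,405,280,5,"pics/l10.png");crop(t,300,140,430,240,6,"pics/m10.png")
q=st();print(q["tool_pos"],q["ft_force"],q["joint_pos"].round(),q["finger_gap"])
E
```

```text
[555.89851349 -22.41885435 267.6094936 ] [ 0.41505333 -1.17177016 -0.44722141] [-8. -0. 89.  0. 91. 76.] 29.833607131083127
```

View pics/l10.png

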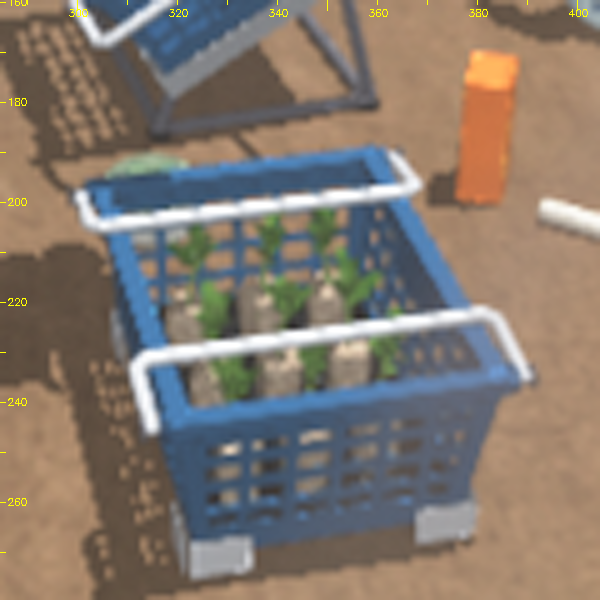

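View pics/m10.png

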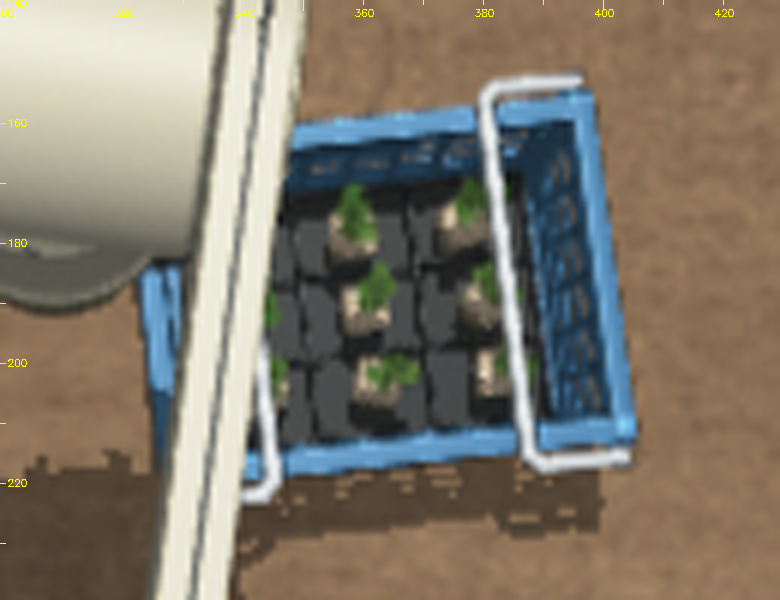

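```bash
cat >> h.py <<'E'
EP=np.array([587.2,260,74.]); RE=Rn.from_euler('ZYX',[10,-30,0],degrees=True)
def ew(p): return RE.apply(p)+EP
RG=Rt(RE.apply([0,0,-1]),RE.apply([1,0,0]))
E
python3 - <<'E'
from h import *
print(ew([-79,0,105]),ew([-79,0,71]),ew([-79,0,171]), P(load("top0"),ew([-79,0,105])),P(load("side0"),ew([-79,0,105])))
r,d=go([425,215,265],RG)
print(np.linalg.norm(r)*8)
E
```

```text
[468.12097894 239.00315575 125.4326674 ] [484.86271074 241.95517477  95.98780367] [435.62232309 233.27276589 182.59034405] [[216.79957071 222.60713932]] [[295.3025814  144.51071629]]
turn [-11.428  -2.868   3.044] shift [  0.116  -4.171 -10.01 ]
97.35517572877811
```

Call:
carry_out:
  rows: [-11.43,-2.87,3.04,0,-4.17,-10,-0.18,-11.43,-2.87,3.04,0,-4.17,-10,-0.18,-11.43,-2.87,3.04,0,-4.17,-10,-0.18,-11.43,-2.87,3.04,0,-4.17,-10,-0.18,-11.43,-2.87,3.04,0,-4.17,-10,-0.18]

```text
time: 14.95
tool_pos: [435.9, 192.5, 266.8]
tcp_rot: [26.3, 75.4, -16.9]
ft_force: [-0.1, 1.3, 0.3]
finger_gap: 50.1
```

```bash
python3 - <<'E'
from h import *
q=st();print(q["tool_pos"],q["ft_force"],q["joint_pos"].round(),q["finger_gap"])
r,d=go([425,215,265],RG)
E
```

```text
[435.90023288 192.51452739 266.84144891] [-0.06360936  1.3304221   0.32592148] [ 25. -24. 111. -10.  82.  69.] 50.1229479180301
turn [-6.38  -1.588  1.72 ] shift [-0.1    0.358 -0.931]
```

Call:
carry_out:
  rows: [-6.38,-1.59,1.72,-0.1,0.36,-0.93,-0.18,-6.38,-1.59,1.72,-0.1,0.36,-0.93,-0.18,-6.38,-1.59,1.72,-0.1,0.36,-0.93,-0.18,-6.38,-1.59,1.72,-0.1,0.36,-0.93,-0.18,-6.38,-1.59,1.72,-0.1,0.36,-0.93,-0.18]

```text
time: 15.45
tool_pos: [426.0, 214.1, 264.8]
tcp_rot: [5.5, 62.8, 4.2]
ft_force: [-0.6, 0.5, 0.2]
finger_gap: 50.1
```

```bash
python3 - <<'E'
from h import *
q=st();print(q["tool_pos"],q["ft_force"],q["joint_pos"].round(),q["finger_gap"])
r,d=go(ew([-79,0,160]),RG,q)
E
```

```text
[425.99937318 214.12774938 264.83474713] [-0.63548344  0.49511063  0.18149392] [ 29. -39. 124. -12.  70.  32.] 50.067570960967686
turn [-1.325 -0.336  0.365] shift [ 3.566  0.65  -1.158]
```

Call:
carry_out:
  rows: [-1.33,-0.34,0.36,0,0.65,-1.16,-0.18,-1.33,-0.34,0.36,1.5,0.65,-1.16,-0.18,-1.33,-0.34,0.36,3.0,0.65,-1.16,-0.18,-1.33,-0.34,0.36,3.5,0.65,-1.16,-0.18,-1.33,-0.34,0.36,3.5,0.65,-1.16,-0.18]

```text
time: 15.95
tool_pos: [439.3, 232.9, 171.5]
tcp_rot: [-0.1, 60.3, 9.5]
ft_force: [-0.3, 1.0, -1.0]
finger_gap: 50.4
```

```bash
python3 - <<'E'
from h import *
s=grab("side","side14");t=grab("top","top14")
crop(s,240,80,400,200,5,"pics/l11.png");crop(t,140,140,280,240,5.7,"pics/m11.png")
q=st();print(q["tool_pos"],q["ft_force"],q["joint_pos"].round(),q["finger_gap"])
r,d=go(ew([-79,0,160]),RG,q)
E
```

```text
[440.31336936 234.05192885 174.92313943] [ 0.2900978  -0.08073153 -0.1071648 ] [ 29. -36. 133. -12.  55.  24.] 49.95427792259785
turn [-0.045 -0.01   0.016] shift [ 0.079  0.002 -0.011]
```

View pics/l11.png

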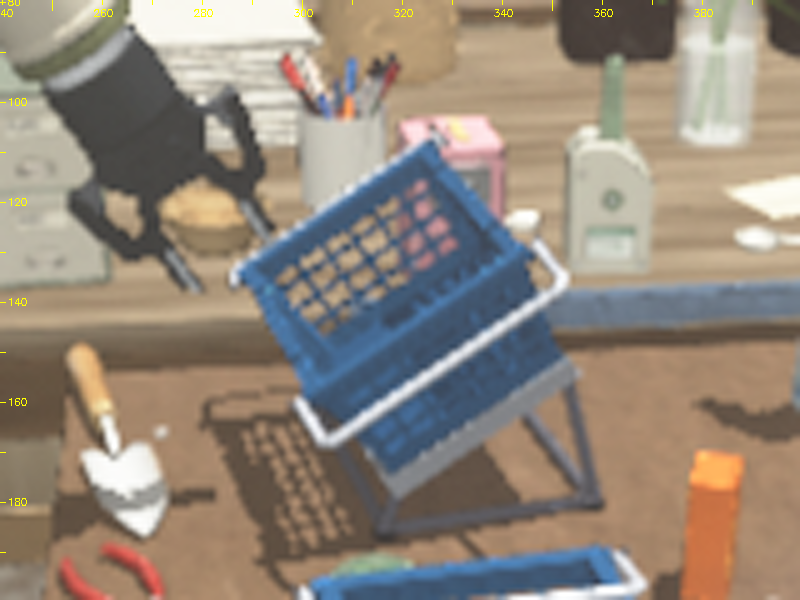

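View pics/m11.png

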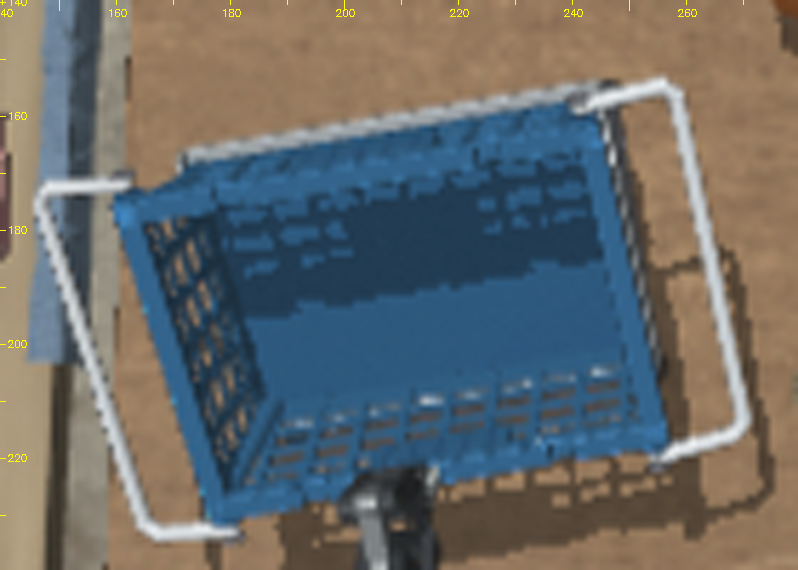

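```bash
python3 - <<'E'
from h import *
t=load("top14");s=load("side14");q=st();R=Rm(q);p=q["tool_pos"]
X=[p+R.apply([-4,0,25]),p+R.apply([-4,0,-25]),p+R.apply([-4,0,39]),p+R.apply([-50,0,45])]
print(((P(t,X)-[140,140]+.5)*5.7).round());print(((P(s,X)-[240,80]+.5)*5).round())
E
```

```text
[[413. 483.]
 [438. 576.]
 [406. 457.]
 [389. 489.]]
[[263. 238.]
 [202. 279.]
 [280. 226.]
 [251. 168.]]
```

Call:
carry_out:
  rows: [0,0,0,0.6,0,0,-0.18,0,0,0,1.4,0,0,-0.18,0,0,0,2.0,0,0,-0.18,0,0,0,2.3,0,0,-0.18,0,0,0,2.3,0,0,-0.18]

```text
time: 16.55
tool_pos: [468.5, 239.4, 124.9]
tcp_rot: [0.2, 60.1, 9.8]
ft_force: [-0.1, 0.5, -0.3]
finger_gap: 50.6
```

```bash
python3 - <<'E'
from h import *
s=grab("side","side15")
crop(s,240,80,400,200,5,"pics/l12.png")
q=st();print(q["tool_pos"],q["ft_force"],q["joint_pos"].round(),q["finger_gap"])
r,d=go(ew([-79,0,71]),RG,q)
E
```

```text
[468.61048536 239.52052802 125.49048088] [ 0.27329877 -0.26496345  1.24425744] [ 28. -26. 132. -12.  46.  24.] 50.5340204000254
turn [-0.042 -0.005  0.01 ] shift [ 1.351 -0.015 -0.02 ]
```

View pics/l12.png

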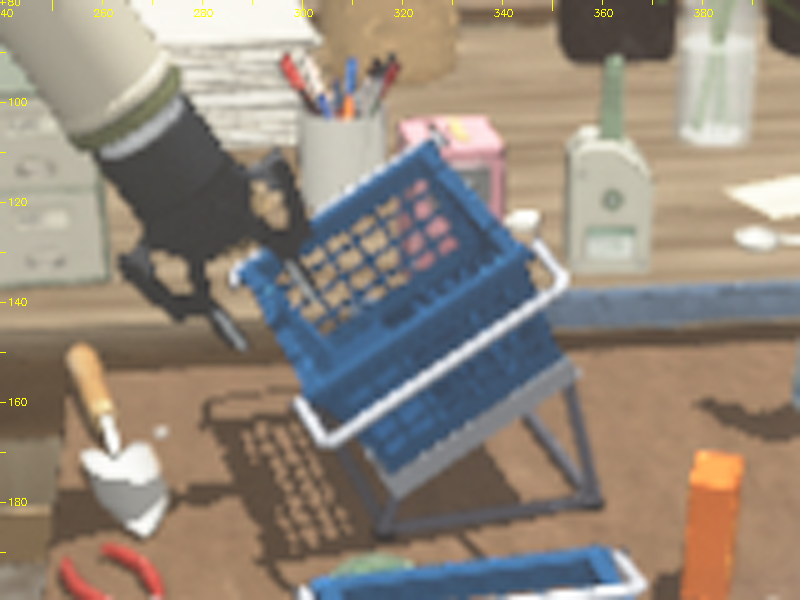

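Call:
carry_out:
  rows: [0,0,0,0.5,0,0,-0.18,0,0,0,1.0,0,0,-0.18,0,0,0,1.25,-0.01,-0.02,-0.18,0,0,0,1.25,-0.01,-0.02,0.3,0,0,0,1.25,-0.01,-0.02,0.6]
  force: 40

```text
time: 17.1
tool_pos: [483.5, 241.9, 98.2]
tcp_rot: [0.2, 60.0, 9.9]
ft_force: [0.1, -0.5, -0.9]
finger_gap: 22.1
```

Call:
carry_out:
  rows: [0,0,0,0,0,0,1,0,0,0,0,0,0,1,0,0,0,0,0,0,1]

```text
time: 17.4
tool_pos: [483.5, 242.0, 98.3]
tcp_rot: [0.2, 60.0, 9.9]
ft_force: [-7.3, -1.1, 5.7]
finger_gap: 11.7
```

```bash
python3 - <<'E'
from h import *
s=grab("side","side16");t=grab("top","top16")
crop(s,240,80,400,200,5,"pics/l13.png");crop(t,140,140,280,240,5.7,"pics/m13.png")
q=st();print(q["tool_pos"],q["ft_force"],q["wrist_torque"],q["finger_gap"])
r,d=go(ew([-79,0,71]),RG,q)
E
```

```text
[483.48676326 242.02257137  98.31496059] [-6.03007116 -2.33987742  5.83720714] [-0.28924283  0.52375232  0.0782196 ] 11.341483408055673
turn [-0.039 -0.002  0.008] shift [ 0.107 -0.012  0.   ]
```

View pics/l13.png

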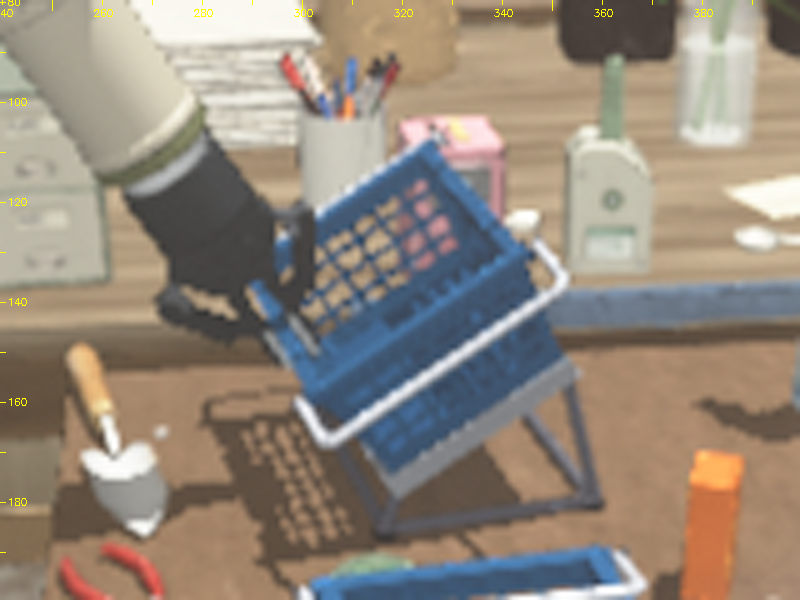

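View pics/m13.png

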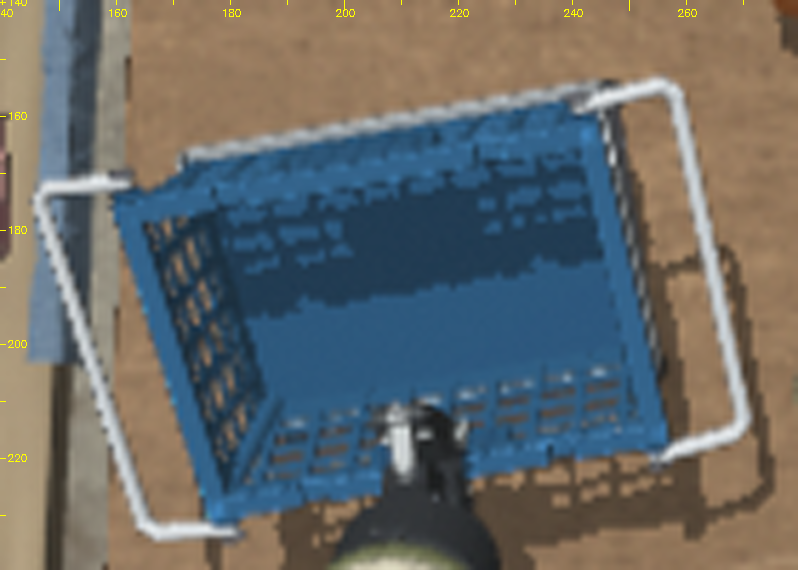

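Call:
carry_out:
  rows: [0,0,0,0,0,0,1,0,0,0,0,0,0,1,0,0,0,-0.17,0,0.1,1,0,0,0,-0.43,0,0.25,1,0,0,0,-0.87,0,0.5,1]
  force: 90

```text
time: 18.0
tool_pos: [482.3, 241.2, 121.7]
tcp_rot: [0.1, 60.2, 9.8]
ft_force: [0.1, 0.5, -4.3]
finger_gap: 10.6
```

Call:
carry_out:
  rows: [0,0,0,-0.5,0,0.3,1,0,0,0,-1.1,0,0.65,1,0,0,0,-1.9,0,1.1,1,0,0,0,-2.6,0,1.5,1,0,0,0,-2.6,0,1.5,1]

```text
time: 18.5
tool_pos: [485.4, 242.7, 202.9]
tcp_rot: [0.4, 59.7, 10.1]
ft_force: [1.1, 0.9, -2.3]
finger_gap: 10.5
```

```bash
python3 - <<'E'
from h import *
s=grab("side","side17");t=grab("top","top17")
crop(s,240,60,400,180,5,"pics/l14.png");crop(t,130,140,290,250,4.9,"pics/m14.png")
q=st();print(q["tool_pos"],q["ft_force"],q["wrist_torque"],q["finger_gap"],q["joint_pos"].round())
E
```

```text
[483.57089698 241.74480828 198.10887268] [-0.48779788 -0.41865752 -4.14392964] [-0.1398343   0.82740846 -0.0023327 ] 10.682748658494047 [ 27. -28. 125. -10.  55.  21.]
```

View pics/l14.png

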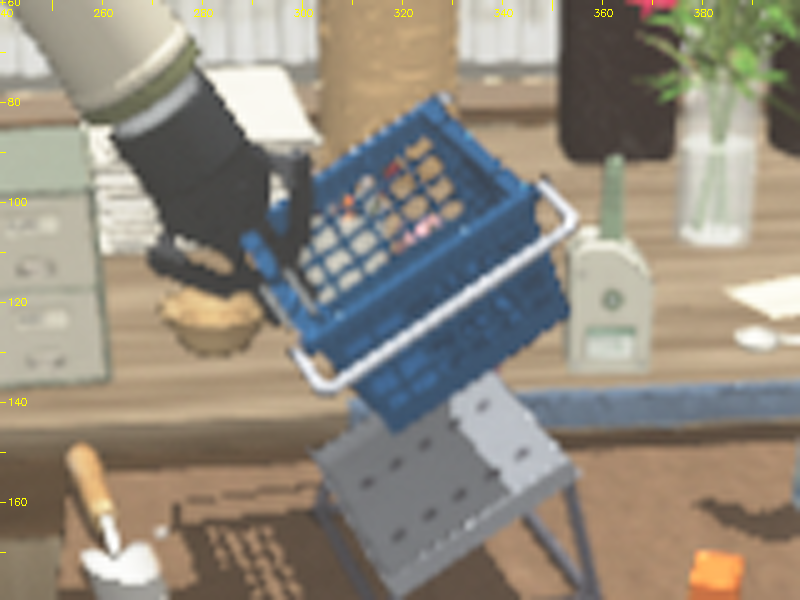

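View pics/m14.png

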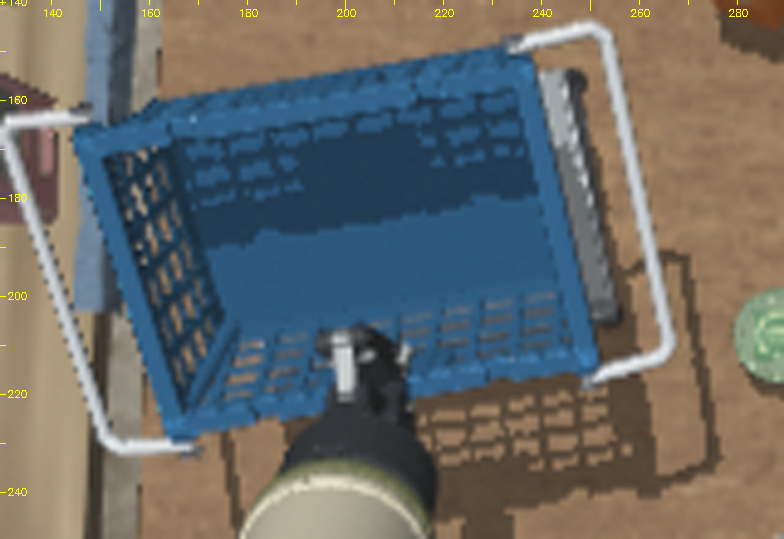

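```bash
cat >> h.py <<'E'
RF=Rt([0,0,-1],RC.apply([1,0,0]))
E
python3 - <<'E'
from h import *
r,d=go([480,150,320],RF)
go([480,150,320],Rm(st()))
print(cw([-79,0,101+71]),cw([-79,0,230]))
E
```

```text
turn [ 0.45   3.748 -0.137] shift [-4.608 -3.583  1.786]
turn [0. 0. 0.] shift [-4.608 -3.583  1.786]
[ 492.42559394 -183.88918262  172.        ] [ 492.42559394 -183.88918262  230.        ]
```

Call:
carry_out:
  rows: [0,0,0,-0.8,0,0.4,1,0,0,0,-2.2,-0.3,1.0,1,0.1,0.7,0,-3.4,-0.9,1.5,1,0.2,1.5,-0.05,-4.3,-1.8,1.75,1,0.3,2.3,-0.1,-4.6,-2.8,1.78,1]

```text
time: 19.1
tool_pos: [476.9, 169.3, 322.3]
tcp_rot: [1.4, 78.5, 8.6]
ft_force: [0.8, -1.1, -3.4]
finger_gap: 10.6
```

```bash
python3 - <<'E'
from h import *
q=st();print(q["tool_pos"],q["ft_force"],q["wrist_torque"],q["finger_gap"],q["joint_pos"].round())
go([490,30,320],RF,q)
E
```

```text
[476.9465484  169.27984212 322.33528204] [ 0.83868917 -1.09030314 -3.4435127 ] [-0.17099565  0.41293551 -0.06428627] 10.592142398733777 [ 15. -20. 102.  -1.  86.   7.]
turn [ 0.155  1.442 -0.05 ] shift [ 0.029 -5.593 -0.192]
```

Call:
carry_out:
  rows: [0.03,0.3,0,0,-1,0,1,0.06,0.7,0,0,-2.2,-0.05,1,0.1,1.1,-0.03,0,-3.4,-0.1,1,0.15,1.44,-0.05,0,-4.6,-0.15,1,0.15,1.44,-0.05,0,-5.6,-0.19,1]

```text
time: 19.6
tool_pos: [489.4, 28.1, 315.3]
tcp_rot: [-167.2, 89.7, -161.3]
ft_force: [-0.5, 0.8, -4.0]
finger_gap: 10.7
```

```bash
python3 - <<'E'
from h import *
q=st();print(q["tool_pos"],q["ft_force"],q["wrist_torque"],q["finger_gap"],q["joint_pos"].round())
go(cw([-79,0,290]),RF,q)
E
```

```text
[489.41629149  28.09486663 315.27139987] [-0.51437928  0.82684079 -4.02039655] [-0.0366183   0.26354451  0.01041207] 10.719276681289543 [ -3. -11.  94.  -0.  97.  -9.]
turn [-0.011 -0.038  0.009] shift [ 1.025 -8.446 -0.741]
```

Call:
carry_out:
  rows: [0,0,0,0,-1.3,-0.1,1,0,0,0,0.2,-3,-0.25,1,0,0,0,0.4,-4.8,-0.4,1,0,0,0,0.7,-6.6,-0.55,1,0,0,0,0.9,-7.9,-0.7,1]

```text
time: 20.1
tool_pos: [491.5, -171.1, 293.1]
tcp_rot: [-162.4, 89.8, -156.6]
ft_force: [-0.2, -0.2, -4.1]
finger_gap: 11.0
```

Call:
carry_out:
  rows: [0,0,0,0.1,-0.5,-0.04,1,0,0,0,0.1,-0.5,-0.04,1,0,0,0,0.1,-0.5,-0.04,1]

```text
time: 20.4
tool_pos: [492.6, -180.4, 292.2]
tcp_rot: [-175.2, 89.9, -169.3]
ft_force: [0.1, 0.2, -3.4]
finger_gap: 10.6
```

```bash
python3 - <<'E'
from h import *
s=grab("side","side20");t=grab("top","top20")
crop(s,270,80,430,200,5,"pics/l15.png");crop(t,280,120,440,240,5,"pics/m15.png")
q=st();print(q["tool_pos"],q["ft_force"],q["finger_gap"],q["joint_pos"].round())
go(cw([-79,0,290]),RF,q)
import pickle;pickle.dump({k:q[k] for k in ("tool_pos","tcp_rot")},open("pics/q20.pkl","wb"))
E
```

```text
[ 492.98932479 -179.82224846  293.0219754 ] [ 0.22944169 -0.80651433 -3.99223608] 10.76635776101237 [-26.  -5.  92.  -0.  93. -32.]
turn [0.007 0.001 0.007] shift [ 0.121 -0.159 -0.039]
```

View pics/l15.png

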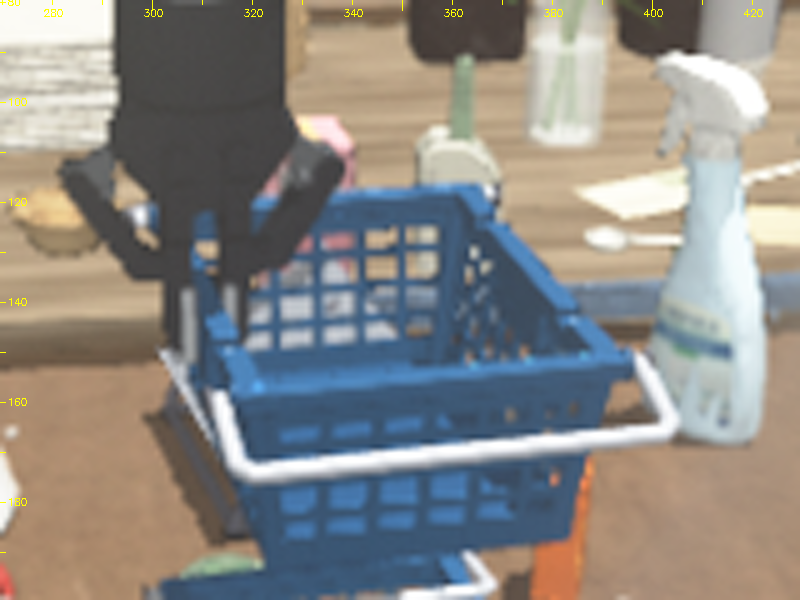

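View pics/m15.png

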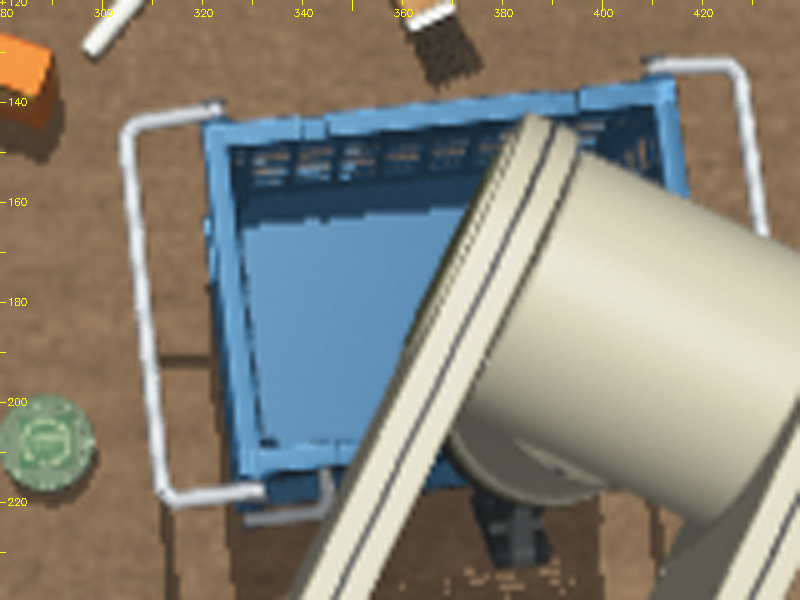

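```bash
cat > fit2.py <<'E'
import fit
from fit import *
from ov import overlay
def run(name,tp_,ti,toff,tf,sp_,si,soff,sf,p0,free):
    T=load("top"+name);S=load("side"+name)
    a=cv(tp_,*toff,tf);b=cv(sp_,*soff,sf)
    def res(p,full=False):
        R=pose(p);W=R.apply(M)+p[:3]
        r=np.r_[P(T,W[ti])-a,P(S,W[si])-b]; return r if full else r.ravel()
    p=solve(p0,free,res); return p,T,S
if __name__=="__main__":
    args=("20",[(203,122),(675,75),(240,480),(128,130),(742,65),(168,497)],[0,1,3,4,5,7],(280,120),5,
      [(490,185),(625,358),(238,390),(675,430),(240,470)],[0,1,2,5,6],(270,80),5,[571,-175,220,6,0,0])
    p,T,S=run(*args,[0,1,2,3]); 
    p2,_,_=run(*args,[0,1,2,3,4,5])
    overlay(S,p,270,80,430,200,5,"pics/n1.png");overlay(T,p,280,120,440,240,5,"pics/n2.png")
E
python3 fit2.py
```

```text
[ 571.69 -171.05  221.8     5.74    0.      0.  ]
[[0.2, 0.3], [0.6, 0.7], [-0.0, -1.0], [0.2, -0.1], [-0.3, 1.3], [-0.6, -0.3], [-3.3, -1.6], [1.4, -0.4], [0.3, 0.4], [-0.8, -0.0], [1.0, 0.5]]
[ 5.7176e+02 -1.7281e+02  2.1992e+02  5.6500e+00  2.8000e-01 -1.0100e+00]
[[0.1, 0.5], [0.6, 0.6], [-0.2, -1.1], [0.3, 0.2], [-0.1, 1.2], [-0.6, -0.4], [-3.2, -0.1], [1.5, -0.3], [0.4, 0.1], [-0.7, -0.1], [1.1, -0.0]]
```

View pics/n1.png

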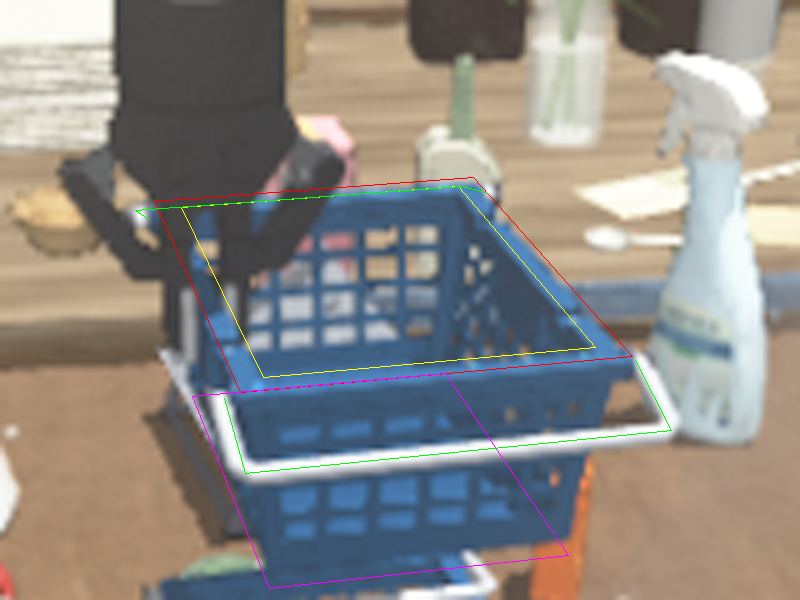

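View pics/n2.png

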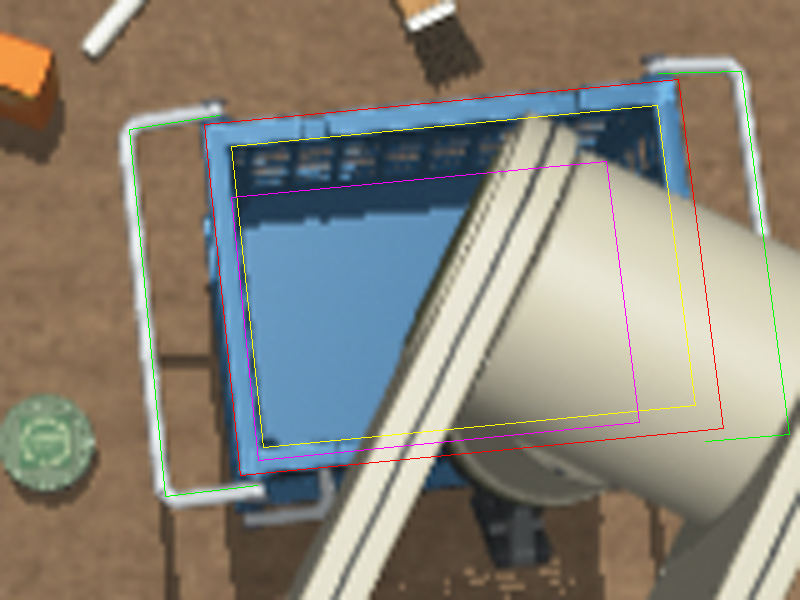

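Call:
carry_out:
  rows: [0,0,0,0.5,-0.08,-0.02,1,0,0,0,1.4,-0.16,-0.03,1,0,0,0,2.4,-0.16,-0.03,1,0,0,0,3.2,-0.16,-0.03,1,0,0,0,3.6,-0.16,-0.03,1]

```text
time: 21.0
tool_pos: [491.3, -183.9, 200.1]
tcp_rot: [169.9, 89.8, 175.9]
ft_force: [-0.4, -0.0, -4.5]
finger_gap: 11.0
```

Call:
carry_out:
  rows: [0,0,0,0,0,0,1,0,0,0,0,0,0,1,0,0,0,0,0,0,1]

```text
time: 21.3
tool_pos: [493.3, -185.5, 204.7]
tcp_rot: [-49.9, 89.8, -43.9]
ft_force: [-0.5, 0.3, -3.3]
finger_gap: 10.7
```

```bash
python3 - <<'E'
from h import *
s=grab("side","side21");t=grab("top","top21")
crop(s,280,120,420,280,3.7,"pics/l16.png");crop(t,290,130,430,240,5.7,"pics/m16.png")
q=st();print(q["tool_pos"],q["ft_force"],q["finger_gap"],q["joint_pos"].round())
go(cw([-79,0,200]),RF,q)
E
```

```text
[ 493.24431512 -185.52835906  204.60026588] [-0.34706599  0.4979668  -3.58236531] 10.664256084718756 [-26.  -3.  99.  -0.  84. -32.]
turn [-0.002  0.016  0.019] shift [ 0.184  0.069 -0.026]
```

View pics/l16.png

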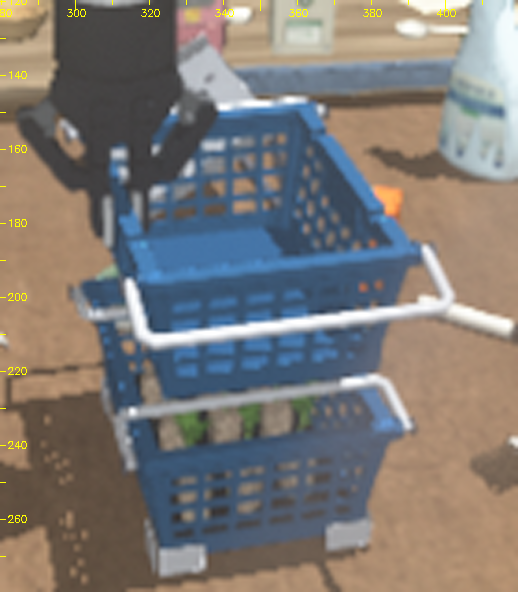

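View pics/m16.png

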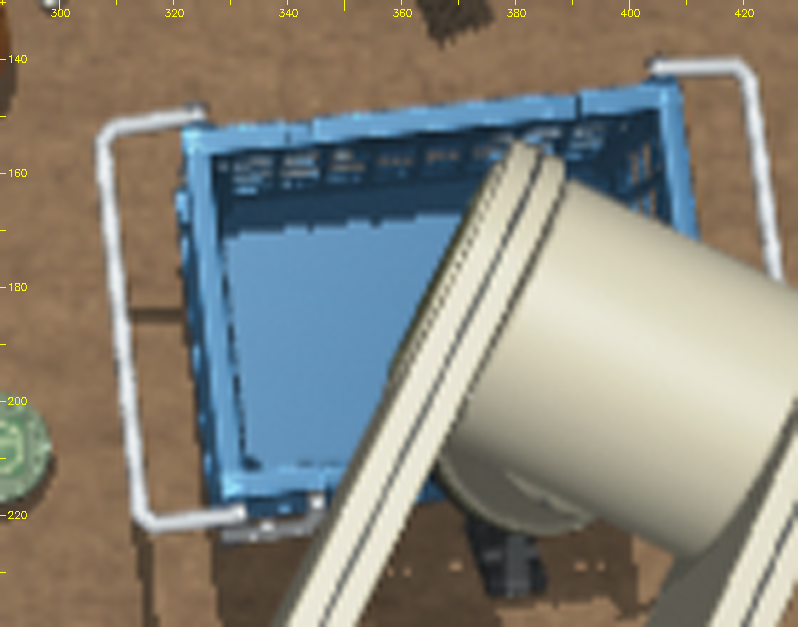

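```bash
python3 - <<'E'
from h import *
s=load("side21"); crop(s,295,135,415,235,6.5,"pics/l17.png")
E
```

```text
(no output)
```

View pics/l17.png

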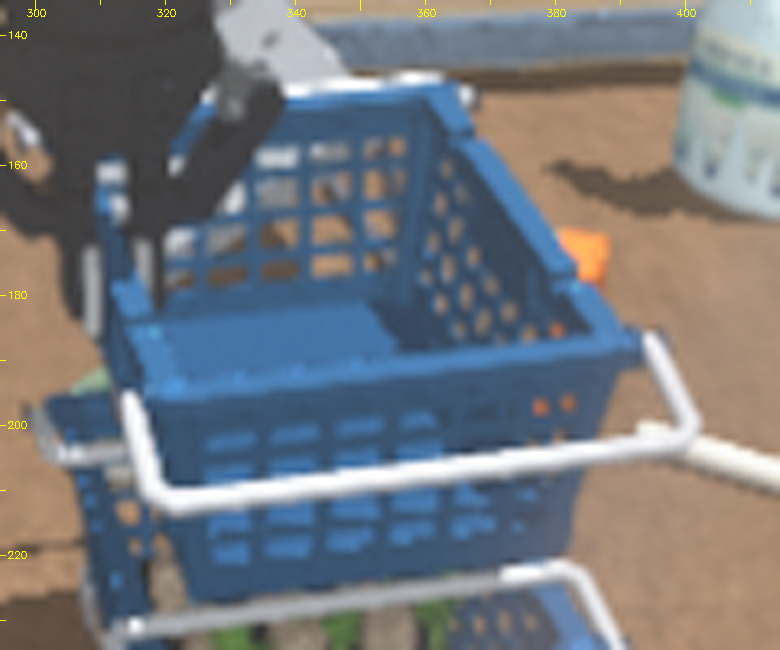

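```bash
python3 - <<'E'
from fit2 import *
p,T,S=run("21",[(182,130),(680,80),(222,500),(104,138),(746,68),(145,522)],[0,1,3,4,5,7],(290,130),5.7,
 [(447,85),(627,343),(148,392),(692,438),(165,500)],[0,1,2,5,6],(295,135),6.5,[571,-175,130,6,0,0],[0,1,2,3])
p,T,S=run("21",[(182,130),(680,80),(222,500),(104,138),(746,68),(145,522)],[0,1,3,4,5,7],(290,130),5.7,
 [(447,85),(627,343),(148,392),(692,438),(165,500)],[0,1,2,5,6],(295,135),6.5,[571,-175,130,6,0,0],[0,1,2,3,4,5])
print("packed")
for fr in ([0,1,2,3],[0,1,2,3,4,5]):
  run("0",[(127,143),(594,96),(165,490),(50,145),(657,78),(92,512)],[0,1,3,4,5,7],(300,140),6,
  [(590,60),(712,275),(372,318),(750,345),(372,405)],[0,1,2,5,6],(245,180),5,[571,-175,0,6,0,0],fr)
E
```

```text
[ 571.85 -176.08  135.13    5.97    0.      0.  ]
[[0.0, 0.1], [0.2, 0.2], [-0.1, 0.1], [-0.2, -0.3], [0.2, 0.8], [-0.4, 0.0], [-0.5, -1.7], [2.2, -0.3], [1.1, 0.6], [-0.4, 0.1], [-0.4, 0.3]]
[ 5.7187e+02 -1.7807e+02  1.3306e+02  5.8900e+00  2.9000e-01 -1.1300e+00]
[[-0.0, 0.3], [0.1, 0.1], [-0.2, 0.0], [-0.0, -0.0], [0.4, 0.7], [-0.4, -0.0], [-0.4, -0.1], [2.3, -0.2], [1.2, 0.3], [-0.3, 0.0], [-0.3, -0.2]]
packed
[ 570.38 -176.05    3.73    6.07    0.      0.  ]
[[-0.3, -0.3], [0.3, -0.4], [-0.3, 0.0], [0.1, 0.2], [0.4, 1.0], [-0.5, -0.2], [-2.5, -4.0], [0.9, -0.1], [-0.5, 0.8], [0.1, 0.9], [0.6, -0.2]]
[ 5.7222e+02 -1.8127e+02 -2.9500e+00  5.7700e+00 -3.1000e-01 -3.2100e+00]
[[-0.4, 0.1], [0.2, -0.5], [-0.8, -0.1], [0.5, 0.5], [0.8, 0.8], [-0.5, -0.5], [-2.2, -0.2], [0.9, -0.2], [-0.6, 0.8], [0.3, 0.4], [0.5, -0.7]]
```

Call:
carry_out:
  rows: [0,0,0,0.2,0.01,-0.02,1,0,0,0,0.45,0.01,-0.02,1,0,0,0,0.7,0.01,-0.02,1,0,0,0,0.9,0.01,-0.02,1,0,0,0,0.9,0.01,-0.02,1]

```text
time: 21.9
tool_pos: [491.2, -184.7, 179.2]
tcp_rot: [-174.8, 89.9, -168.9]
ft_force: [-0.4, -0.4, -4.5]
finger_gap: 10.5
```

```bash
python3 - <<'E'
from h import *
s=grab("side","side22");t=grab("top","top22")
crop(s,290,135,415,280,4,"pics/l18.png")
q=st();print(q["tool_pos"],q["ft_force"],q["wrist_torque"],q["finger_gap"])
go(cw([-79,0,174]),RF,q)
E
```

```text
[ 491.7901286  -184.98684894  180.33558842] [ 0.1009306  -0.60751021 -2.24195012] [-0.04097021  0.29721155  0.03103197] 10.803792804106003
turn [-0.003 -0.003  0.008] shift [0.253 0.041 0.03 ]
```

View pics/l18.png

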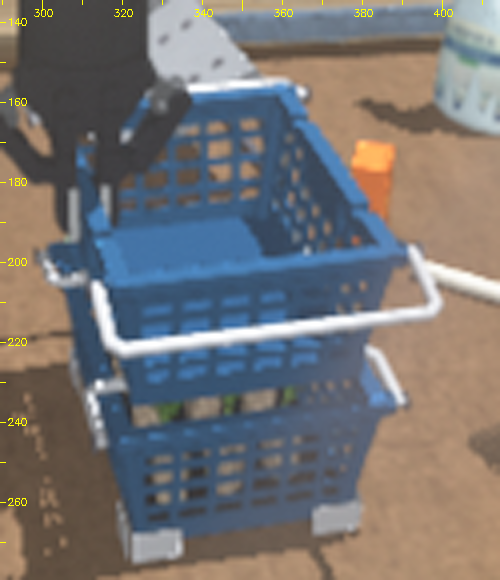

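Call:
carry_out:
  rows: [0,0,0,0.06,0,0,1,0,0,0,0.12,0,0,1,0,0,0,0.12,0,0,1]

```text
time: 22.3
tool_pos: [491.9, -185.0, 177.6]
tcp_rot: [-86.0, 89.9, -80.1]
ft_force: [-0.2, -0.5, -3.0]
finger_gap: 10.7
```

Call:
carry_out:
  rows: [0,0,0,0.06,0,0,1,0,0,0,0.12,0,0,1,0,0,0,0.12,0,0,1]

```text
time: 22.6
tool_pos: [491.8, -185.0, 174.4]
tcp_rot: [-99.8, 89.9, -93.9]
ft_force: [0.6, -0.3, -3.5]
finger_gap: 10.9
```

Call:
carry_out:
  rows: [0,0,0,0.04,0,0,1,0,0,0,0.08,0,0,1,0,0,0,0.08,0,0,1]

```text
time: 22.9
tool_pos: [492.0, -185.2, 173.1]
tcp_rot: [-74.0, 89.9, -68.1]
ft_force: [-2.4, -0.0, 1.1]
finger_gap: 11.3
```

```bash
python3 - <<'E'
from h import *
s=grab("side","side23");t=grab("top","top23")
crop(s,290,150,410,275,4.7,"pics/l19.png");crop(t,290,130,430,240,5.7,"pics/m19.png")
q=st();print(q["tool_pos"],q["ft_force"],q["wrist_torque"],q["finger_gap"])
E
```

```text
[ 492.06429273 -185.17625581  173.13051343] [-3.27770963  0.24601775  1.92178012] [0.08116914 0.57304779 0.0494497 ] 10.542528006707235
```

View pics/l19.png

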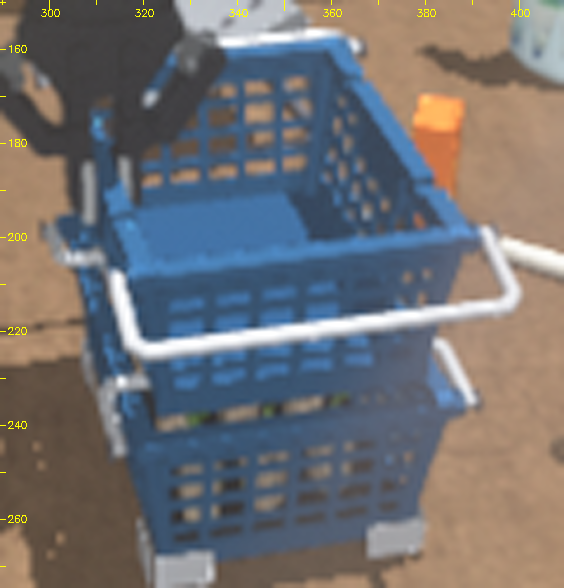

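View pics/m19.png

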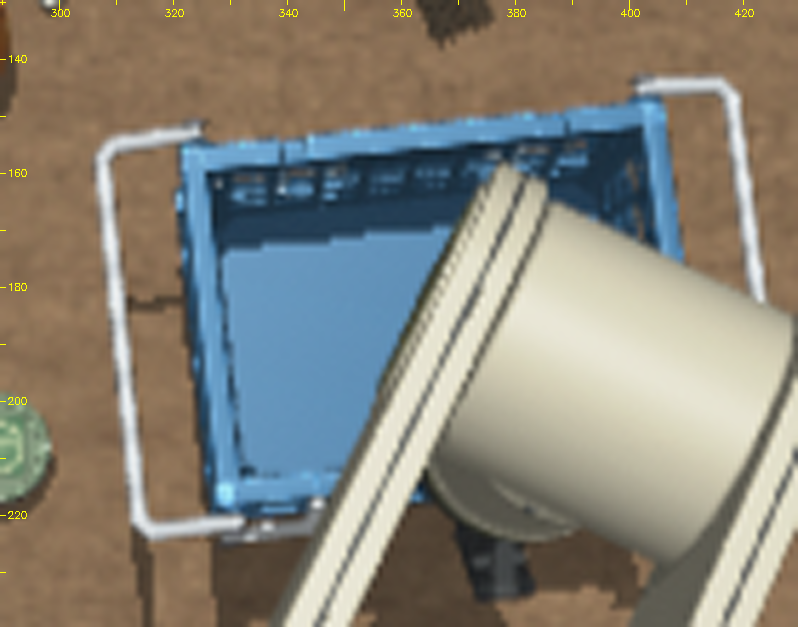

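```bash
python3 - <<'E'
from fit2 import *
p,T,S=run("23",[(180,148),(662,98),(218,513),(100,150),(735,82),(143,530)],[0,1,3,4,5,7],(290,130),5.7,
 [(477,237),(130,278),(515,302),(140,350)],[1,2,5,6],(290,150),4.7,[571,-175,100,6,0,0],[0,1,2,3])
overlay(S,np.r_[571.1,-175.7,101,5.95,0,0],290,150,410,275,4.7,"pics/n3.png")
overlay(T,np.r_[571.1,-175.7,101,5.95,0,0],290,130,430,240,5.7,"pics/n4.png")
E
```

```text
[ 570.74 -175.84  102.96    6.09    0.      0.  ]
[[-0.1, 0.1], [0.5, 0.2], [0.1, -0.8], [0.5, 0.7], [-0.9, 1.5], [-0.2, -0.1], [0.5, -0.7], [1.0, -0.7], [-0.3, 0.4], [-0.0, 0.4]]
```

View pics/n3.png

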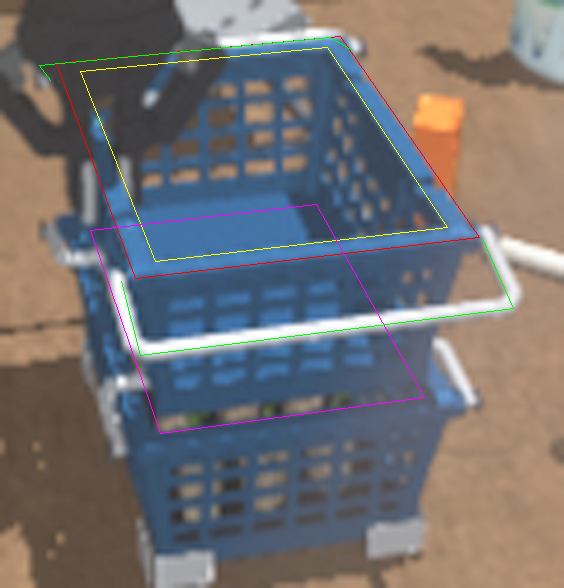

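View pics/n4.png

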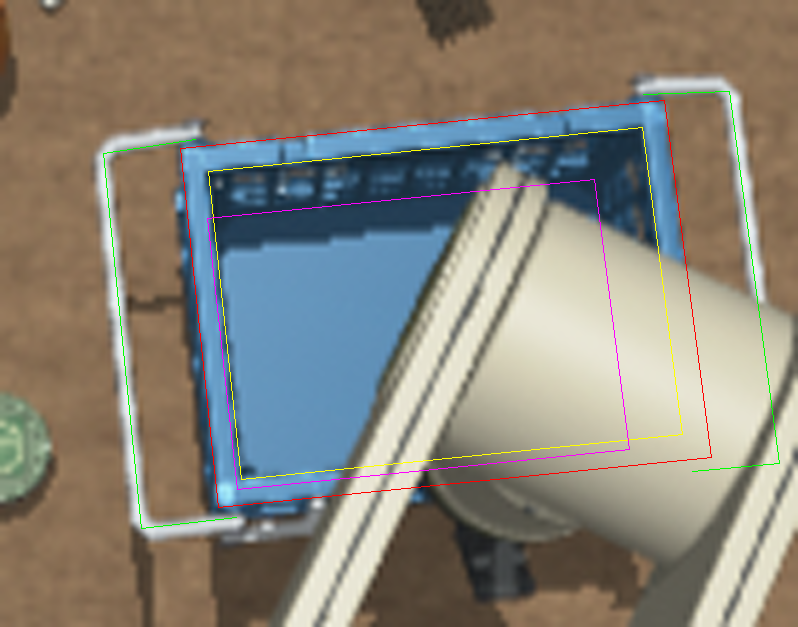

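Call:
carry_out:
  rows: [0,0,0,0.03,0,0,1,0,0,0,0.06,0,0,1,0,0,0,0.06,0,0,1]

```text
time: 23.3
tool_pos: [492.1, -185.3, 173.0]
tcp_rot: [-69.5, 89.9, -63.6]
ft_force: [-8.8, 2.6, 12.5]
finger_gap: 11.2
```

Call:
carry_out:
  rows: [0,0,0,-0.05,0,0,1,0,0,0,-0.05,0,0,1,0,0,0,-0.05,0,0,0.65,0,0,0,-0.05,0,0,0.45,0,0,0,-0.05,0,0,0.3]
  force: 25

```text
time: 23.8
tool_pos: [492.1, -185.0, 172.2]
tcp_rot: [-75.7, 89.9, -69.8]
ft_force: [0.0, 0.5, -0.7]
finger_gap: 30.2
```

```bash
python3 - <<'E'
from h import *
s=grab("side","side24");t=grab("top","top24")
crop(s,290,150,410,275,4.7,"pics/l20.png")
q=st();print(q["tool_pos"],q["ft_force"],q["wrist_torque"],q["finger_gap"])
E
```

```text
[ 492.01269974 -185.01846265  172.23202244] [-0.20168302  0.33768271 -0.0436035 ] [ 0.02805543 -0.01284084  0.01798709] 29.611422372463696
```

View pics/l20.png

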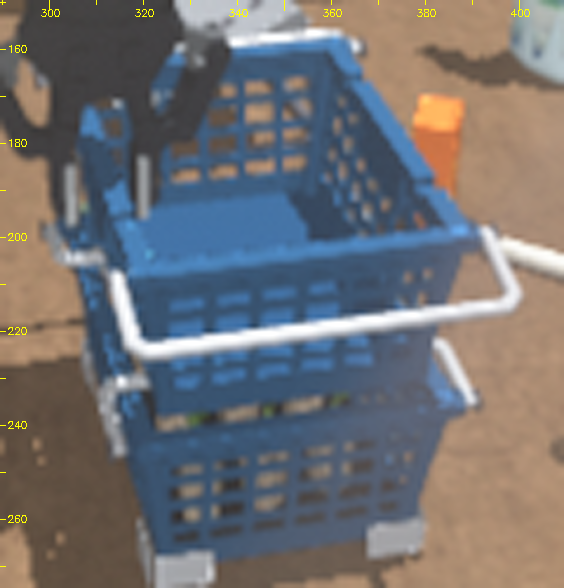

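Released; the crate did not move. Retract straight up.

Call:
carry_out:
  rows: [0,0,0,-0.3,0,0,0.2,0,0,0,-0.9,0,0,0.2,0,0,0,-1.8,0,0,0.2,0,0,0,-3.2,0,0,0.2,0,0,0,-4.8,0,0,0.2]

```text
time: 24.4
tool_pos: [491.4, -184.6, 294.0]
tcp_rot: [-123.0, 89.9, -117.1]
ft_force: [-0.4, -0.4, -0.7]
finger_gap: 34.2
```

```bash
python3 - <<'E'
from h import *
q=st();print(q["tool_pos"],q["ft_force"],q["joint_pos"].round())
go([380,-300,330],Rm(q),q)
E
```

```text
[ 491.42076316 -184.64359794  294.03634535] [-0.44664929 -0.36099259 -0.70787857] [-26.  -5.  92.  -0.  94. -32.]
turn [0. 0. 0.] shift [-1.432 -4.131 -4.91 ]
```

Move away back towards the start area to unblock the view.

Call:
carry_out:
  rows: [0,0,0,-1.4,-1,-1.3,0.2,0,0,0,-1.4,-2.3,-2.8,0.2,0,0,0,-1.4,-3.5,-4.2,0.2,0,0,0,-1.4,-5,-4.9,0.2,0,0,0,-1.4,-6.2,-4.9,0.2]

```text
time: 24.9
tool_pos: [384.2, -354.0, 330.3]
tcp_rot: [-70.6, 89.7, -64.9]
ft_force: [1.3, 0.3, 0.2]
finger_gap: 34.2
```

Call:
carry_out:
  rows: [0,0,0,0,-1.5,-0.5,0.2,0,0,0,0,-3.3,-1,0.2,0,0,0,0,-4.8,-1.5,0.2,0,0,0,0,-4.8,-1.5,0.2,0,0,0,0,-4.8,-1.5,0.2]

```text
time: 25.4
tool_pos: [360.8, -475.6, 328.5]
tcp_rot: [-71.6, 89.9, -65.8]
ft_force: [0.6, 0.4, -0.2]
finger_gap: 34.1
```

```bash
python3 - <<'E'
from h import *
from ov import overlay
s=grab("side","side25");t=grab("top","top25")
crop(s,290,150,410,275,4.7,"pics/l21.png");crop(t,290,130,430,240,5.7,"pics/m21.png");cv2.imwrite("pics/t25.png",t["color"][:,:,::-1]);cv2.imwrite("pics/s25.png",s["color"][:,:,::-1])
q=st();print(q["time"],q["tool_pos"],q["ft_force"],q["joint_pos"].round())
E
```

```text
25.5 [ 361.55453758 -474.34871261  328.82010746] [ 0.67261709  0.45521207 -0.50041661] [-58.   6.  77.  -0.  97. -64.]
```

View pics/l21.png

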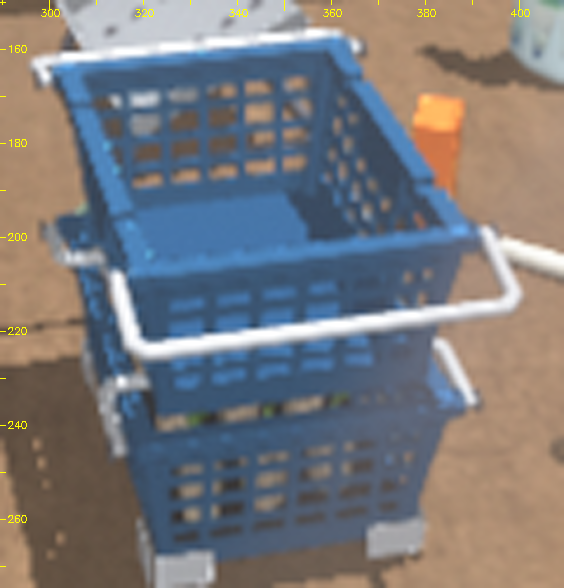

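View pics/t25.png

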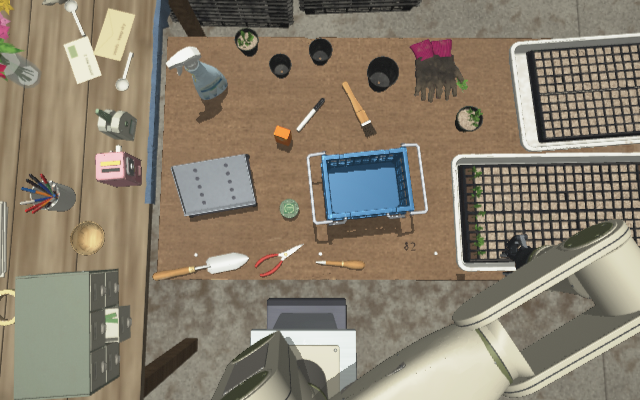

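View pics/m21.png

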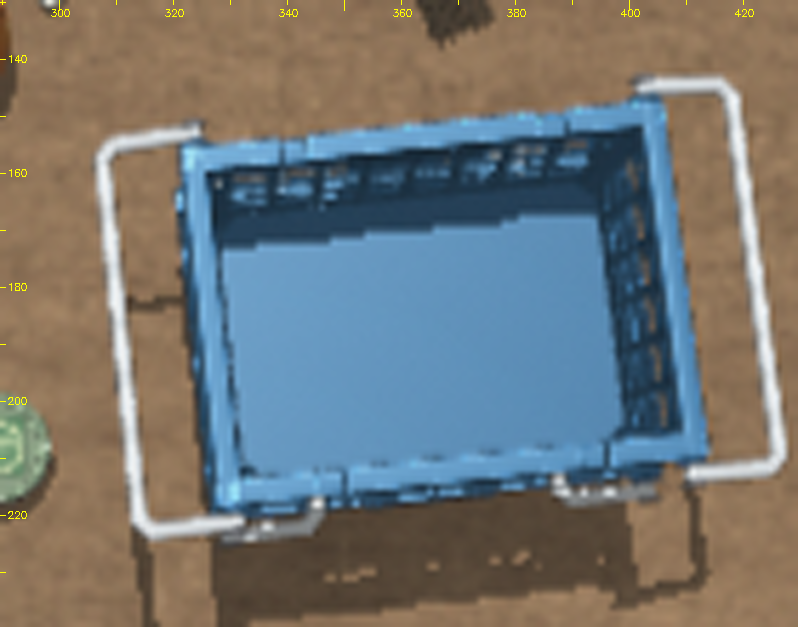

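```bash
python3 - <<'E'
from fit2 import *
si=[1,2,3,5,6]
for fr in ([0,1,2,3],[0,1,2,3,4,5]):
  run("25",[(180,148),(662,98),(708,460),(218,513),(100,150),(735,82),(782,466),(143,530)],list(range(8)),(290,130),5.7,
  [(477,237),(130,278),(55,70),(515,302),(140,350)],si,(290,150),4.7,[571,-175,100,6,0,0],fr)
  run("0",[(127,143),(594,96),(635,440),(165,490),(50,145),(657,78),(708,445),(92,512)],list(range(8)),(300,140),6,
  [(712,275),(372,318),(290,85),(750,345),(372,405)],si,(245,180),5,[571,-175,0,6,0,0],fr)
E
```

```text
[ 570.6  -175.77  102.19    6.03    0.      0.  ]
[[-0.1, 0.2], [0.4, 0.4], [0.6, -0.4], [0.1, -0.8], [0.5, 0.8], [-1.0, 1.7], [-0.4, -0.4], [-0.2, -0.0], [0.4, -0.4], [0.9, -0.4], [-0.0, -1.8], [-0.5, 0.7], [-0.1, 0.6]]
[ 570.27 -175.74    3.46    6.19    0.      0.  ]
[[-0.4, -0.2], [0.1, -0.4], [0.9, 0.0], [-0.4, 0.2], [-0.1, 0.3], [0.2, 1.0], [-0.1, 0.1], [-0.6, -0.1], [0.9, -0.1], [-0.5, 0.9], [-0.4, -2.4], [0.1, 0.8], [0.7, -0.2]]
[ 572.08 -177.77  100.16    5.89   -0.65   -1.23]
[[-0.1, 0.3], [0.6, 0.4], [0.5, -0.3], [-0.1, -0.8], [0.7, 0.8], [-0.6, 1.5], [-0.4, -0.4], [-0.2, -0.2], [0.3, -0.9], [0.7, -0.3], [0.2, -0.0], [-0.4, 0.0], [-0.2, 0.6]]
[ 5.7154e+02 -1.7879e+02 -1.9000e-01  6.0000e+00 -3.6000e-01 -1.9000e+00]
[[-0.5, 0.1], [0.1, -0.4], [0.7, 0.1], [-0.7, 0.1], [0.2, 0.5], [0.5, 0.9], [-0.1, 0.1], [-0.6, -0.2], [0.9, -0.4], [-0.5, 0.8], [-0.1, -0.1], [0.2, 0.3], [0.6, -0.5]]
```

```bash
python3 - <<'E'
from bench import hand_in, sense
print(sense()["qd"].round(2)); print(hand_in())
E
```

```text
[ 0.81 -0.7   0.63 -0.21 -0.22 -0.08]
the job is handed in; nothing more can be done
None
```

The job is done and was handed in at about 25.5 s of the 72 s allowed.

- **Seedling:** I gripped it by the root ball and set it on the floor of the empty cell. Contact came at the expected height, with about 13 N at the wrist. Both views afterwards showed it upright in the middle cell.
- **Bails:** I swung the left one and then the right one up over the top point and let them drop in. The pictures show both cross-bars lying across the opening in the rim notches.
- **Empty crate:** I lifted it off the stand by its near grip, levelled it, and lowered it in small steps until it sat on the bails. It never went below that level. The highest wrist force while seating was about 16 N. It did not move when I released it.

**Last checks:**

| Upper crate relative to packed crate | Result |
|---|---|
| Height | 99–100 mm (101 mm nominal) |
| Offset along x and y | Within about 1 mm |
| Yaw difference | Under 0.2° |
| Tilt difference | Under 0.7° |

These are within the camera's accuracy. The bystanders look unmoved in the pictures, and the arm stood clear of everything.

**Disagreements:**
- The bails sat about 2 mm further along +y for the arm than the cameras said, which put about 10 N of side force on each grasp.
- The free-tilt camera fits showed 1–2° of roll, but for both crates alike, including the fixed one. I took that as error in reading pixel positions.
- How the bails sit in the channels is judged from the stacking height and the pictures; I could not see it directly.

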